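# Close and lock a gear housing with a seam stylus

### The arm

A 7-joint arm with a two-finger parallel gripper is mounted at the origin on the work surface. World frame = base frame: x ahead of the robot, y to its left, z up, the work surface at z = 0. Lengths are in mm, angles in rad, forces in N, time in s.
With the tool pointing down it reaches from about 425 to 875 mm from the base axis. Payload 4.7 kg.
Tool frame: the origin (TCP) lies at the very end of the fingers, on their centre line; the grasp point (between the pads) lies manip.tcp_to_grasp behind it (manip.tcp_to_grasp is the distance from the TCP to the grasp point, in mm); z points along the fingers, y is the direction in which the jaws open and shut (so a half turn about z gives the same grasp; the last joint's range is limited). The gripper opens to 85 mm and grips with 20 to 120 N. Pads are 22 mm wide; open, the fingers measure 114 mm over their backs; the gripper's body (76 mm by 85 mm) begins 54 mm behind the grasp point. The pads swing forward as they close: fully open they stand 13 mm farther back than shut.
Start: joints at [1.216, 0.321, -0.07, 1.45, 0.023, 1.371, -0.057], TCP at [234.304, -606.322, 231.349] pointing down, gripper open.
Joint ranges: [-2.86, 2.86], [-0.3, 2.09], [-1.38, 1.24], [0.06, 2.45], [-1.56, 4.7], [0.09, 2.05], [-2.69, 2.69]. Speed limits (rad/s): [2.57, 2.57, 3.14, 3.14, 3.14, 3.14, 3.14].

### API

Orientations are given as a unit quaternion [w, x, y, z].
In Python, from plant import manip, imaging gives the robot as it stands. The module is installed in compiled form; this text tells all that it offers.
- The arm moves only by the tool send_rows, never from a script. Its argument "steps" is a list of rows, each an object of numbers: "x", "y", "z": the shift along the tool's x, y, z scaled (see below); "ax", "ay", "az": the turn, a rotation vector about the tool's x, y, z scaled (see below); "jaw": the gripper's target within -1 to 1 (fully open at 1, half-way at 0, shut at -1). In form: [{"x": .., "y": .., "z": .., "ax": .., "ay": .., "az": .., "jaw": ..}, ...]. A call has 1 to 5 rows; each row is the pose to reach, as a shift and turn from the pose commanded when the call began, along the tool's axes at that moment, turning the shorter way round; what a row does not reach only later rows make up. The controller multiplies each number of a shift by 0.2 m and each number of a turn by pi rad. A row lasts 1/10 s, in which the tool goes at most 50 mm and 8.59 degrees, less where a joint would pass 70% of its speed; a pose out of reach is approached as far as the arm can. A call with a number of a shift or a turn outside -1 to 1 is refused whole. A call with a gripper value outside its range is refused whole. The fingers move at their own pace and stop on an object; the grip force is fixed at half the most. Time passes only in rows, so rows that repeat a pose let the fingers close. It gives the time, the measured TCP pose, the force and the opening at its end, in the units of the state.
- manip.get_obs(): the state, without advancing time (a new reading comes with each control period).
- imaging.read_camera(name): name is "side" or "top" or "wrist"; returns a dict with "image" (384x512x3 uint8, blue, green, red), "camera_matrix" (3x3 intrinsics, pixels), "k1" (the pictures are not rectified: a ray, as slopes to the right and down, at radius r is drawn at 1 + k1 r^2 times it, then the intrinsics apply), "T" (4x4, takes a point from camera to world coordinates). Camera axes: x right, y up, looking along -z (the intrinsics and any distortion apply to the point x, -y, -z); pixel columns grow to the right and rows downward; lengths in mm; the calibration is good to about 2 mm. A picture is of the moment at which its call begins. There is no depth.
- manip.job_done(): hands the job in, once; it reports no verdict.
The state is a dict: "time_s": time; "joint_pos": joint angles; "qvel": joint speeds; "effort": joint torques, N m; "tcp_pos": TCP position; "orientation": TCP orientation; "ft_force": force on the tool from outside, world axes, zero at the start; "ft_torque": the same for the moment, N m; "finger_gap": finger opening in mm.
Only numpy, scipy, OpenCV 4.12 (cv2) and the standard library are available. Lean on these libraries where they do the work, as an engineer would, in place of code of your own. Each camera call takes 0.05 s, during which the arm holds its last target. There are 200 camera calls.

### The job

Take the stylus from its stand and press the gear housing's raised cover down on its pad until it is level, then fold all six locking tabs flat by drawing the stylus tip slowly along the seam (about 2 cm a second, staying down on the rim from the first tab to the last), starting from the bare landing and running up each tab's slope. Press with the stylus only and gently, about 8 N and never more than 20 N; then stand the stylus back in its stand, let go, and leave the other things on the bench where they are.

Things in the scene. Friction and masses are not known exactly. Their poses are not given: they have to be found in the camera images.
- fixture: Aluminium block, 140 x 200 x 50 mm (x, y, z), fixed to the bench; origin at the centre of its underside. An oblong gear housing, 104 x 157 mm, long along y, rises from it. Its level rim, 15 mm wide, lies 75 to 95 mm above the bench: it differs each time; find it by touch. The housing is sprung: 5 N per mm pushed down, 10 mm travel. A shaft at x 0, y -28 mm rises 26 mm above the rim.
- landing (a point): Start of the seam, on a bare landing of the rim (fixture x -45, y -50 mm). The marked point is 75 mm above the bench, the lowest the rim can be; the real rim is 0 to 20 mm higher. Axes as the fixture. From here the seam, along the middle of the rim, runs straight 75 mm along +y, then on round a half circle about arc_centre.
- arc_centre (a point): Centre of the seam's half circle, radius 45 mm (fixture x 0, y 25 mm), marked 75 mm above the bench like the landing. The seam comes in at x -45 from it, goes round by y +45 (away from the landing) towards x +45 (axes as the fixture). The last tab ends about 145 degrees round; end the stroke at about 155 to 165 degrees (x +42, y +16 mm from here).
- press_pad (a point): Where to press the cover: middle of a round steel pad 22 mm across on the cover (fixture x 0, y 40 mm), marked 75 mm above the bench. With the cover closed the pad's top is 6 mm above the rim; at the start it is 5 to 10 mm higher than that.
- cover (a joint): Grey cover, 74 x 127 mm, 4 mm above the rim when closed, inside the seam; hooked to the housing at its fixture -y end (y -65 mm), its +y end stands up. Angle in rad: 0 = closed, level; larger = more open. It is stiff: about 8 N down on its pad moves it (press to about 12 N to be sure), and it stays where it is left.
- tab1 (a joint): Steel tab 1 of 6 on the rim, 16 x 9 mm, numbered along the seam; hinge to free end (mm, fixture x, y): (-45, -38) to (-45, -22). Angle in rad: 0 = flat, flush; at the start the free end stands up 4 to 6 mm. It slopes up in the direction of the stroke: a tip sliding that way folds it down. Stiff: 2 to 4 N down on its outer half; it stays down.
- tab2 (a joint): Steel tab 2 of 6 on the rim, 16 x 9 mm, numbered along the seam; hinge to free end (mm, fixture x, y): (-45, -8) to (-45, 8). Angle in rad: 0 = flat, flush; at the start the free end stands up 4 to 6 mm. It slopes up in the direction of the stroke: a tip sliding that way folds it down. Stiff: 2 to 4 N down on its outer half; it stays down.
- tab3 (a joint): Steel tab 3 of 6 on the rim, 16 x 9 mm, numbered along the seam; hinge to free end (mm, fixture x, y): (-46, 25) to (-43, 41). Angle in rad: 0 = flat, flush; at the start the free end stands up 4 to 6 mm. It slopes up in the direction of the stroke: a tip sliding that way folds it down. Stiff: 2 to 4 N down on its outer half; it stays down.
- tab4 (a joint): Steel tab 4 of 6 on the rim, 16 x 9 mm, numbered along the seam; hinge to free end (mm, fixture x, y): (-35, 55) to (-22, 65). Angle in rad: 0 = flat, flush; at the start the free end stands up 4 to 6 mm. It slopes up in the direction of the stroke: a tip sliding that way folds it down. Stiff: 2 to 4 N down on its outer half; it stays down.
- tab5 (a joint): Steel tab 5 of 6 on the rim, 16 x 9 mm, numbered along the seam; hinge to free end (mm, fixture x, y): (-7, 70) to (9, 70). Angle in rad: 0 = flat, flush; at the start the free end stands up 4 to 6 mm. It slopes up in the direction of the stroke: a tip sliding that way folds it down. Stiff: 2 to 4 N down on its outer half; it stays down.
- tab6 (a joint): Steel tab 6 of 6 on the rim, 16 x 9 mm, numbered along the seam; hinge to free end (mm, fixture x, y): (24, 64) to (36, 53). Angle in rad: 0 = flat, flush; at the start the free end stands up 4 to 6 mm. It slopes up in the direction of the stroke: a tip sliding that way folds it down. Stiff: 2 to 4 N down on its outer half; it stays down.
- stylus: Stylus, 86 mm long overall, 80 g, upright along its z; origin at the point of its tip. A round steel shaft 10 mm thick with a ball-shaped end (radius 4 mm), a square steel collar 28 x 28 mm from z = 30.5 to 34.5 mm, above it a square wooden handle 18 x 18 mm from z = 34.5 to 86.5 mm, faces square to its x and y axes.
- stylus_tip (a point): The lowest point of the stylus's ball end.
- stand_hole (a point): Centre of the mouth of the square hole (18 x 18 mm, straight through) in the top of the stylus stand, a black block 58 x 58 x 46 mm fixed to the bench; the point is 46 mm above the bench, axes square to the block. The stylus hangs in the hole with its collar resting on the block's top, tip 30.5 mm below this point.
- jar: Bystander: loose closed grease jar, 64 mm across, 75 mm tall; origin under its centre.
- bowl: Bystander: loose small bowl, 70 mm across, 30 mm tall; origin under its centre.
- tweezers: Bystander: loose dark steel tweezers lying flat, 130 mm long along x, 16 mm wide, 7 mm high; origin under their middle.
Not all that is in view belongs to the job. Of the things that look like the part that bears stand_hole, take the one that is farthest from the robot's base at the start. Of the things that look like the stylus, the smaller one is meant.

How it is judged (in metres and radians):
On the way, in this order (a step that is already met when the one before it is completed fails the run):
1. the cover is pressed level with the housing (under 0.025 rad) (value of joint cover below 0.025 rad), for 0.1 s.
2. tab 1 is folded flat (under 0.1 rad) (value of joint tab1 below 0.1 rad), for 0.1 s.
3. tab 2 is folded flat (under 0.1 rad) (value of joint tab2 below 0.1 rad), for 0.1 s.
4. tab 3 is folded flat (under 0.1 rad) (value of joint tab3 below 0.1 rad), for 0.1 s.
5. tab 4 is folded flat (under 0.1 rad) (value of joint tab4 below 0.1 rad), for 0.1 s.
6. tab 5 is folded flat (under 0.1 rad) (value of joint tab5 below 0.1 rad), for 0.1 s.
7. tab 6 is folded flat (under 0.1 rad) (value of joint tab6 below 0.1 rad), for 0.1 s.
At the end, for the whole second after the job is handed in: The cover is level (under 0.025 rad), all six tabs are flat (under 0.1 rad, free ends under 2 mm proud), and the stylus stands still and upright in the hole of its stand (within 8 mm of the hole's centre, tip more than 26 mm below the mouth, tilt under 0.12 rad) (value of joint cover below 0.025 rad and value of joint each of tab1, tab2, tab3, tab4, tab5, tab6 below 0.1 rad and horizontal distance between stylus_tip and stand_hole below 0.008 m and z of stylus_tip in the frame of stand_hole below -0.026 m and angle between stylus's own z axis and vertical below 0.12 rad and linear speed of stylus below 0.02 m/s); the robot touches nothing.
It fails at once if the stylus presses on the housing or fixture with more than 22 N (contact force between stylus and fixture above 22 N).
It fails at once if the stylus moves faster than 0.1 m/s while touching the work, or between folding the first tab and the last (linear speed of stylus above 0.1 m/s and (contact force between stylus and fixture above 0.5 N or (value of joint tab1 below 0.1 rad and value of joint tab6 above 0.2 rad))).
It fails at once if the stylus is lifted off (tip higher than 107 mm above the bench) between folding the first tab and the last (value of joint tab1 below 0.1 rad and value of joint tab6 above 0.2 rad and height (world z) of stylus_tip above 0.107 m).
It fails at once if the robot itself (not the stylus) touches the fixture or housing with more than 2 N (contact force between any of the arm, the fingers and fixture above 2 N).
It fails at once if a bystander is moved more than 20 mm (distance of any of jar, bowl, tweezers from where it was at the start of the episode above 0.02 m).
It also fails if it takes over 72 s, if anything falls off the work surface, if the arm or the gripper's body presses on something with over 40 N, if the wrist force passes 120 N, or if a joint passes its speed limit or range.

## Working session

There is one attempt and no reset: what is moved stays moved. The work goes in short steps, Python scripts to look and compute and a tool call to move; the robot and the scene stay as the last step left them, time stands still between calls to the robot, and variables do not carry over. Pictures are saved under pics/ and viewed, about 8 in all and at most 12, crops included, and the job is handed in when it is done.

Besides the shell and the picture viewer there is one more tool, called after ">>>" as name(argument=value, ...), one argument or row to a line, values as JSON. send_rows: Moves the arm, as the interface text tells. Shifts and turns lie within -1 to 1; 1 stands for 0.2 m of shift or pi rad of turn. Its arguments: {"type":"object","properties":{"steps":{"type":"array","items":{"type":"object","properties":{"x":{"type":"number"},"y":{"type":"number"},"z":{"type":"number"},"ax":{"type":"number"},"ay":{"type":"number"},"az":{"type":"number"},"jaw":{"type":"number"}}}}},"required":["steps"]}

```bash
mkdir -p pics; cat > h.py <<'E'
import numpy as np, cv2
from plant import manip, imaging
def ray(c,u,v):
    K=c["camera_matrix"];x=(u-K[0,2])/K[0,0];y=(v-K[1,2])/K[1,1]
    a,b=x,y
    for _ in range(20):
        s=1+c["k1"]*(a*a+b*b);a,b=x/s,y/s
    T=c["T"];return T[:3,3],T[:3,:3]@np.array([a,-b,-1])
def onz(c,u,v,z):
    o,d=ray(c,u,v);return o+d*(z-o[2])/d[2]
def proj(c,P):
    T=np.linalg.inv(c["T"]);p=T[:3,:3]@np.asarray(P,float)+T[:3,3]
    x,y=p[0]/-p[2],-p[1]/-p[2];s=1+c["k1"]*(x*x+y*y);K=c["camera_matrix"]
    return K[0,0]*x*s+K[0,2],K[1,1]*y*s+K[1,2]
E
python3 - <<'E'
from h import *
import pickle
o=manip.get_obs();print(o,manip.tcp_to_grasp)
cs={n:imaging.read_camera(n) for n in("top","side","wrist")}
pickle.dump(cs,open("c0.pkl","wb"))
for n,c in cs.items():
    cv2.imwrite(f"pics/{n}0.png",c["image"]);print(n,c["T"].round(2).tolist(),c["camera_matrix"].tolist(),c["k1"])
cv2.imwrite("pics/top0b.png",cv2.resize(cs["top"]["image"],(800,600),interpolation=cv2.INTER_CUBIC))
cv2.imwrite("pics/side0b.png",cv2.resize(cs["side"]["image"],(800,600),interpolation=cv2.INTER_CUBIC))
E
```

```text
{'time_s': 0.0, 'joint_pos': array([ 1.21605841,  0.32182763, -0.07008821,  1.45168832,  0.02257708,
        1.37076395, -0.05689094]), 'qvel': array([ 5.58574273e-04, -3.10435865e-04,  9.90759238e-04,  3.11954197e-04,
        1.42346396e-03,  7.79857025e-04, -5.88782685e-06]), 'effort': array([-2.76989322e-04, -4.93586719e+01, -3.82252643e-01, -3.14337587e+01,
        1.29759545e-02,  1.11938003e-02,  6.95144806e-06]), 'tcp_pos': array([ 234.11751932, -605.80226616,  230.21380309]), 'orientation': array([-9.26635744e-04,  9.83038978e-01,  1.83394287e-01, -2.10367711e-04]), 'ft_force': array([-0.53003288, -0.05764039, -0.02140081]), 'ft_torque': array([-0.00173784, -0.00116052, -0.01303937]), 'finger_gap': 85.59019941730789} 18.700000000000003
top [[-0.02, 0.99, -0.13, 359.04], [-1.0, -0.02, -0.01, -42.62], [-0.01, 0.13, 0.99, 976.26], [0.0, 0.0, 0.0, 1.0]] [[385.43471334183926, 0.0, 252.72973634913762], [0.0, 385.43471334183926, 186.59273495731506], [0.0, 0.0, 1.0]] -0.10350912633203842
side [[-0.97, 0.13, -0.21, 266.48], [-0.25, -0.49, 0.83, 800.43], [0.01, 0.86, 0.51, 605.87], [0.0, 0.0, 0.0, 1.0]] [[369.2651274740096, 0.0, 251.4173627277878], [0.0, 369.2651274740096, 192.79305699967102], [0.0, 0.0, 1.0]] -0.08648262417685708
wrist [[0.36, 0.9, 0.26, 298.3], [-0.93, 0.35, 0.1, -582.3], [-0.0, -0.27, 0.96, 373.04], [0.0, 0.0, 0.0, 1.0]] [[274.223181367606, 0.0, 257.75504504950095], [0.0, 274.223181367606, 190.95976794379925], [0.0, 0.0, 1.0]] -0.06608581174357767
```

View pics/top0b.png

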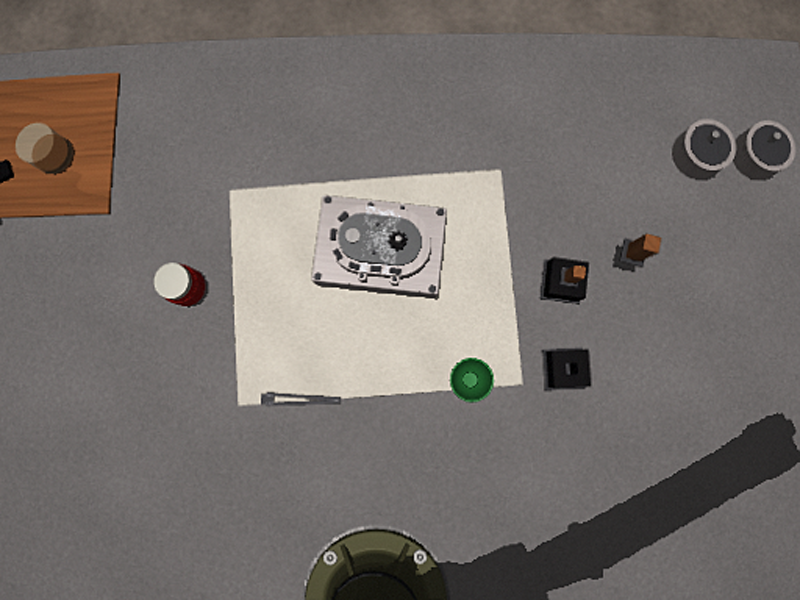

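View pics/side0b.png

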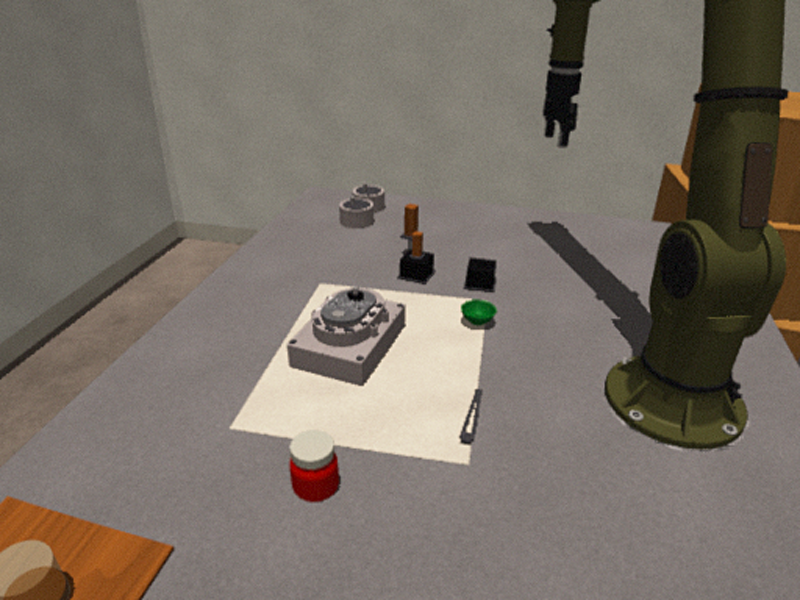

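The top view shows these stylus-like things: a wooden handle in a black stand at (567,280), and a larger free-standing handle at (645,247). The stands are black blocks at (567,280), which is farther from the base, and (568,369), which is nearer and empty. By the description I choose the stylus in the stand at (567,280). The fixture is centred near (380,247), with its +y towards world +y. Next comes the measuring and a close crop to check.

```bash
python3 - <<'E'
from h import *
import pickle
cs=pickle.load(open("c0.pkl","rb"));c=cs["top"];im=c["image"];s=.64
for nm,u,v,z in [("stand",567,279,46),("stand2",568,368,46),("handle",579,271,102),("decoy",653,242,120),("pad",352,235,95),("shaft",398,238,110),("jar",171,277,75),("bowl",472,380,30),("twz",301,399,5),
 ("TLscrew",327,200,50),("TRscrew",440,212,50),("BRscrew",432,289,50),("BLscrew",318,277,50)]:
    p=onz(c,u*s,v*s,z);print(nm,p.round(1),np.hypot(*p[:2]).round())
hsv=cv2.cvtColor(im,cv2.COLOR_BGR2HSV)
m=((hsv[...,2]<45)).astype(np.uint8);m[:, :335]=0;m[255:]=0
n,l,st,ce=cv2.connectedComponentsWithStats(m)
for i in range(1,n):
    if st[i,4]>60: print(st[i],ce[i])
m=((hsv[...,0]<18)&(hsv[...,1]>120)).astype(np.uint8);m[:, :335]=0;m[255:]=0
n,l,st,ce=cv2.connectedComponentsWithStats(m)
for i in range(1,n):
    if st[i,4]>20: print("wood",st[i],ce[i],onz(c,*ce[i],100).round(1))
a=cv2.resize(im[135:260,335:440],(500,595),interpolation=cv2.INTER_CUBIC)
cv2.imwrite("pics/crop1.png",a)
E
```

```text
stand [ 496.5 -307.8   46. ] 584.0
stand2 [ 357.5 -302.4   46. ] 468.0
handle [ 499.9 -310.6  102. ] 589.0
decoy [ 538.7 -419.2  120. ] 683.0
pad [561.2  25.6  95. ] 562.0
shaft [552.  -43.1 110. ] 554.0
jar [505.8 307.7  75. ] 592.0
bowl [ 342.1 -154.9   30. ] 376.0
twz [315.6 116.3   5. ] 336.0
TLscrew [629.2  68.7  50. ] 633.0
TRscrew [ 606.3 -110.3   50. ] 616.0
BRscrew [483.6 -94.6  50. ] 493.0
BLscrew [505.5  82.7  50. ] 512.0
[401 151  17  17 114] [408.44736842 160.29824561]
[393 157  14  17  73] [398.19178082 166.80821918]
[348 165  29  29 542] [360.61439114 179.55350554]
[349 224  29  25 646] [363.12693498 235.8250774 ]
wood [401 150  22  17 257] [411.54085603 157.9688716 ] [ 535.7 -411.9  100. ]
wood [361 170  14  11 119] [367.94957983 175.05882353] [ 496.5 -304.8  100. ]
```

View pics/crop1.png

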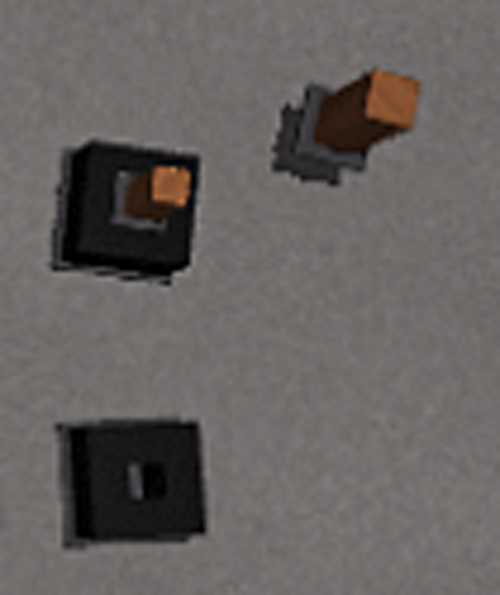

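The crop shows the stylus (small handle, top at crop (171,186)) in the farther stand; the decoy at (390,98) is clearly larger and stands free. The choice is confirmed. Next I hover above the stylus with the jaws across x.

```bash
cat >> h.py <<'E'
from scipy.spatial.transform import Rotation as R
def rot(o): q=o["orientation"];return R.from_quat([q[1],q[2],q[3],q[0]])
def cmd(P,yaw,base=None):
    """shift (units) & az to put TCP at P, tool pointing down, tool x at yaw deg"""
    o=manip.get_obs();r=rot(o)
    p=o["tcp_pos"] if base is None else np.array(base)
    t=R.from_matrix(np.array([[np.cos(yaw),np.sin(yaw),0],[np.sin(yaw),-np.cos(yaw),0],[0,0,-1.]]).reshape(3,3))
    d=r.inv().apply(np.array(P)-p)/200;w=(r.inv()*t).as_rotvec()/np.pi
    print("shift",d.round(4),"turn",w.round(4),"tool x",np.degrees(np.arctan2(*r.as_matrix()[1::-1,0])).round(2));return d,w
E
python3 - <<'E'
from h import *
import pickle
c=pickle.load(open("c0.pkl","rb"))["top"]
print(onz(c,370.9,174.1,102))
cmd((498,-306,160),np.radians(84))
E
```

```text
[ 498.337679   -311.27023679  102.        ]
shift [ 1.7712 -0.9226  0.3536] turn [-4.000e-04 -2.000e-04 -3.493e-01] tool x 21.13
```

>>> send_rows(
  steps=[
    {"x": 0.18,"y": -0.09,"z": 0.02,"az": -0.04,"jaw": 1},
    {"x": 0.36,"y": -0.19,"z": 0.04,"az": -0.08,"jaw": 1},
    {"x": 0.54,"y": -0.28,"z": 0.06,"az": -0.12,"jaw": 1},
    {"x": 0.72,"y": -0.37,"z": 0.08,"az": -0.16,"jaw": 1},
    {"x": 0.89,"y": -0.46,"z": 0.1,"az": -0.2,"jaw": 1},
  ],
)

```text
invalid input
```

```bash
python3 - <<'E'
from h import *
o=manip.get_obs();print(o["time_s"],o["tcp_pos"],o["joint_pos"].round(2),o["ft_force"])
cmd((498,-309,160),np.radians(84))
E
```

```text
0.15 [ 234.14185813 -605.92741267  230.47621464] [ 1.22  0.32 -0.07  1.45  0.02  1.37 -0.06] [-0.40506552  0.43177592 -0.96325216]
shift [ 1.7658 -0.9086  0.3536] turn [-4.000e-04 -2.000e-04 -3.493e-01] tool x 21.13
```

>>> send_rows(
  steps=[
    {"x": 0.18,"y": -0.09,"z": 0.02,"ax": 0,"ay": 0,"az": -0.04,"jaw": 1},
    {"x": 0.36,"y": -0.19,"z": 0.04,"ax": 0,"ay": 0,"az": -0.08,"jaw": 1},
    {"x": 0.54,"y": -0.28,"z": 0.06,"ax": 0,"ay": 0,"az": -0.12,"jaw": 1},
    {"x": 0.72,"y": -0.37,"z": 0.08,"ax": 0,"ay": 0,"az": -0.16,"jaw": 1},
    {"x": 0.89,"y": -0.46,"z": 0.1,"ax": 0,"ay": 0,"az": -0.2,"jaw": 1},
  ],
)

```text
time_s: 0.65
tcp_pos: [368.2, -454.7, 211.0]
orientation: [-0.0, 0.877, 0.481, 0.0]
ft_force: [0.9, -0.5, 0.5]
finger_gap: 85.4
```

```bash
python3 - <<'E'
from h import *
o=manip.get_obs();print(o["time_s"],o["tcp_pos"],o["joint_pos"].round(2),o["ft_force"])
cmd((498,-309,160),np.radians(84))
E
```

```text
0.65 [ 368.22558423 -454.67422865  210.95025343] [ 1.07  0.21 -0.26  1.64  0.05  1.3   0.23] [ 0.88842335 -0.50540527  0.46413359]
shift [0.963  0.1552 0.2549] turn [-0.000e+00 -1.000e-04 -1.475e-01] tool x 57.45
```

>>> send_rows(
  steps=[
    {"x": 0.2,"y": 0.03,"z": 0.05,"ax": 0,"ay": 0,"az": -0.04,"jaw": 1},
    {"x": 0.4,"y": 0.06,"z": 0.1,"ax": 0,"ay": 0,"az": -0.08,"jaw": 1},
    {"x": 0.6,"y": 0.09,"z": 0.15,"ax": 0,"ay": 0,"az": -0.12,"jaw": 1},
    {"x": 0.8,"y": 0.12,"z": 0.2,"ax": 0,"ay": 0,"az": -0.148,"jaw": 1},
    {"x": 0.963,"y": 0.155,"z": 0.255,"ax": 0,"ay": 0,"az": -0.148,"jaw": 1},
  ],
)

```text
time_s: 1.15
tcp_pos: [499.1, -309.0, 160.0]
orientation: [-0.0, 0.743, 0.669, 0.0]
ft_force: [-0.4, 0.1, -0.8]
finger_gap: 85.8
```

>>> send_rows(
  steps=[
    {"x": 0,"y": 0,"z": 0,"ax": 0,"ay": 0,"az": 0,"jaw": 1},
    {"x": 0,"y": 0,"z": 0,"ax": 0,"ay": 0,"az": 0,"jaw": 1},
  ],
)

```text
time_s: 1.35
tcp_pos: [497.8, -310.5, 159.7]
orientation: [-0.001, 0.744, 0.668, -0.0]
ft_force: [0.1, 0.6, 0.1]
finger_gap: 85.5
```

```bash
python3 - <<'E'
from h import *
import pickle
o=manip.get_obs();print(o["time_s"],o["tcp_pos"],o["joint_pos"].round(2),o["ft_force"])
c=imaging.read_camera("wrist");pickle.dump(c,open("w1.pkl","wb"))
print(c["T"].round(2).tolist(), proj(c,(498,-309,102)),proj(c,(498,-309,46)))
cv2.imwrite("pics/w1.png",c["image"])
E
```

```text
1.35 [ 497.82753355 -310.50764545  159.69676739] [ 0.87  0.26 -0.42  1.69  0.11  1.21  0.32] [0.14057944 0.60712863 0.07405876]
[[0.99, 0.1, 0.03, 505.05], [-0.11, 0.96, 0.27, -243.01], [-0.0, -0.27, 0.96, 302.43], [0.0, 0.0, 0.0, 1.0]] (np.float64(258.1616584907153), np.float64(202.95297158576966)) (np.float64(258.169919452228), np.float64(184.70992375078495))
```

View pics/w1.png

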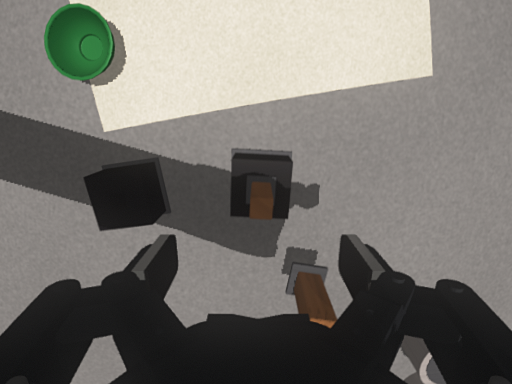

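```bash
python3 - <<'E'
from h import *
import pickle
c=pickle.load(open("w1.pkl","rb"));im=c["image"]
hsv=cv2.cvtColor(im,cv2.COLOR_BGR2HSV)
a=cv2.resize(im[140:230,220:310],(720,720),interpolation=cv2.INTER_CUBIC)
m=((hsv[...,0]<18)&(hsv[...,1]>120)).astype(np.uint8);m[230:]=0;m[:,320:]=0
ys,xs=np.nonzero(m);print("wood",xs.min(),xs.max(),ys.min(),ys.max())
for y in range(ys.min(),ys.max()+1,2): 
    q=xs[ys==y];print(y,q.min(),q.max(),hsv[y,q,2].mean().round(),end="; ")
cv2.imwrite("pics/crop2.png",a[:600])
E
```

```text
wood 249 272 183 218
183 253 266 72.0; 185 252 269 72.0; 187 252 270 71.0; 189 252 270 71.0; 191 252 270 71.0; 193 251 271 71.0; 195 251 271 70.0; 197 251 271 72.0; 199 251 272 79.0; 201 251 272 78.0; 203 250 272 78.0; 205 250 272 78.0; 207 250 272 77.0; 209 250 271 77.0; 211 250 271 78.0; 213 250 271 79.0; 215 249 271 78.0; 217 251 271 80.0;
```

View pics/crop2.png

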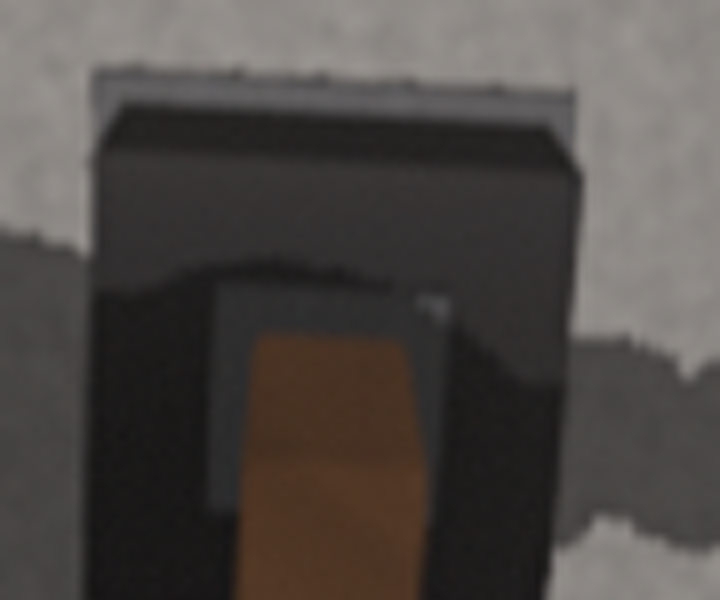

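```bash
python3 - <<'E'
from h import *
import pickle
c=pickle.load(open("w1.pkl","rb"))
print("top",onz(c,261,208.4,102))
f=lambda u,v,z:onz(c,u/8+220,v/8+140,z)
A,B=f(100,150,46),f(580,178,46);d=B-A;print(A,B,np.linalg.norm(d),np.degrees(np.arctan2(d[1],d[0])))
y=np.arctan2(d[1],d[0]);print("stand centre",(A+B)/2-29*np.array([-np.sin(y),np.cos(y),0]))
A,B=f(215,287,50),f(450,300,50);d=B-A;print(A,B,np.linalg.norm(d),np.degrees(np.arctan2(d[1],d[0])));print("collar c",(A+B)/2-14*np.array([-np.sin(y),np.cos(y),0]))
A,B=f(240,462,102),f(430,468,102);d=B-A;print(np.linalg.norm(d),np.degrees(np.arctan2(d[1],d[0])))
print((A+B)/2-9*np.array([-np.sin(y),np.cos(y),0]))
cmd((500,-311,57),np.radians(82.))
E
```

```text
top [ 499.71470617 -313.64439337  102.        ]
[ 476.62486617 -281.31876145   46.        ] [ 532.59392906 -290.61851453   46.        ] 56.736420470191995 -9.434008457089229
stand centre [ 499.85596346 -314.57641427   46.        ]
[ 488.43487107 -298.29305654   50.        ] [ 515.824933   -302.78458782   50.        ] 27.75588848227468 -9.312704895937632
collar c [ 499.83514072 -314.34947279   50.        ]
18.191875126212196 -7.964220989075821
[ 499.76634086 -314.31233306  102.        ]
shift [0.0067 0.0138 0.5153] turn [-0.0003  0.0002  0.0097] tool x 83.75
```

Stand and stylus centre at (499.8, −314.3) with yaw −9°; the sizes check out at 57, 28 and 18 mm. Moving down to grasp.

```bash
python3 - <<'E'
from h import *
cmd((499.8,-314.0,57),np.radians(81.))
E
```

```text
shift [-0.0083  0.0144  0.5153] turn [-0.0003  0.0002  0.0153] tool x 83.75
```

>>> send_rows(
  steps=[
    {"x": -0.008,"y": 0.014,"z": 0.0,"ax": 0,"ay": 0,"az": 0.015,"jaw": 1},
    {"x": -0.008,"y": 0.014,"z": 0.13,"ax": 0,"ay": 0,"az": 0.015,"jaw": 1},
    {"x": -0.008,"y": 0.014,"z": 0.28,"ax": 0,"ay": 0,"az": 0.015,"jaw": 1},
    {"x": -0.008,"y": 0.014,"z": 0.41,"ax": 0,"ay": 0,"az": 0.015,"jaw": 1},
    {"x": -0.008,"y": 0.014,"z": 0.515,"ax": 0,"ay": 0,"az": 0.015,"jaw": 1},
  ],
)

```text
time_s: 1.9
tcp_pos: [498.5, -315.3, 56.0]
orientation: [-0.0, 0.761, 0.649, -0.001]
ft_force: [-0.4, -0.1, 0.2]
finger_gap: 85.4
```

>>> send_rows(
  steps=[
    {"x": 0,"y": 0,"z": 0,"ax": 0,"ay": 0,"az": 0,"jaw": 1},
    {"x": 0,"y": 0,"z": 0,"ax": 0,"ay": 0,"az": 0,"jaw": -1},
    {"x": 0,"y": 0,"z": 0,"ax": 0,"ay": 0,"az": 0,"jaw": -1},
    {"x": 0,"y": 0,"z": 0,"ax": 0,"ay": 0,"az": 0,"jaw": -1},
    {"x": 0,"y": 0,"z": 0,"ax": 0,"ay": 0,"az": 0,"jaw": -1},
  ],
)

```text
time_s: 2.4
tcp_pos: [500.9, -313.8, 58.5]
orientation: [0.001, 0.76, 0.65, 0.0]
ft_force: [-0.3, -0.2, -0.1]
finger_gap: 28.2
```

>>> send_rows(
  steps=[
    {"x": 0,"y": 0,"z": 0,"ax": 0,"ay": 0,"az": 0,"jaw": -1},
    {"x": 0,"y": 0,"z": 0,"ax": 0,"ay": 0,"az": 0,"jaw": -1},
    {"x": 0,"y": 0,"z": 0,"ax": 0,"ay": 0,"az": 0,"jaw": -1},
  ],
)

```text
time_s: 2.7
tcp_pos: [500.9, -313.7, 58.3]
orientation: [0.001, 0.76, 0.65, 0.0]
ft_force: [-0.5, 0.2, 5.8]
finger_gap: 16.9
```

```bash
python3 - <<'E'
from h import *
o=manip.get_obs();print(o["time_s"],o["tcp_pos"],o["ft_force"],o["ft_torque"],o["finger_gap"])
cmd((499.8,-314.0,57),np.radians(81.))
E
```

```text
2.7 [ 500.93371443 -313.68751493   58.26527423] [-0.46510754  0.1655658   5.77586781] [ 0.04174118  0.16672169 -0.00310959] 16.893103284842766
shift [-0.0024 -0.0054  0.0063] turn [0.0004 0.0003 0.0004] tool x 81.07
```

>>> send_rows(
  steps=[
    {"x": 0,"y": 0,"z": -0.02,"ax": 0,"ay": 0,"az": 0,"jaw": -1},
    {"x": 0,"y": 0,"z": -0.1,"ax": 0,"ay": 0,"az": 0,"jaw": -1},
    {"x": 0,"y": 0,"z": -0.2,"ax": 0,"ay": 0,"az": 0,"jaw": -1},
    {"x": 0,"y": 0,"z": -0.35,"ax": 0,"ay": 0,"az": 0,"jaw": -1},
    {"x": 0,"y": 0,"z": -0.5,"ax": 0,"ay": 0,"az": 0,"jaw": -1},
  ],
)

```text
time_s: 3.2
tcp_pos: [500.0, -312.9, 158.7]
orientation: [-0.0, 0.76, 0.65, -0.0]
ft_force: [0.2, 0.7, -1.3]
finger_gap: 17.0
```

>>> send_rows(
  steps=[
    {"x": 0,"y": 0,"z": 0,"ax": 0,"ay": 0,"az": 0,"jaw": -1},
    {"x": 0,"y": 0,"z": 0,"ax": 0,"ay": 0,"az": 0,"jaw": -1},
  ],
)

```text
time_s: 3.4
tcp_pos: [500.7, -313.4, 158.5]
orientation: [0.001, 0.76, 0.65, 0.0]
ft_force: [0.2, -0.6, -0.8]
finger_gap: 17.2
```

```bash
python3 - <<'E'
from h import *
import pickle
o=manip.get_obs();print(o["time_s"],o["tcp_pos"],o["ft_force"],o["ft_torque"],o["finger_gap"],o["joint_pos"].round(2))
cs={n:imaging.read_camera(n) for n in("side","top","wrist")};pickle.dump(cs,open("c2.pkl","wb"))
t=o["tcp_pos"]
c=cs["side"];print(proj(c,t+[0,0,-41.5]),proj(c,t))
a=c["image"][110:230,210:330];a=cv2.resize(a,(480,480),interpolation=cv2.INTER_CUBIC)
b=cv2.resize(cs["wrist"]["image"],(320,240))
z=np.zeros((480,800,3),np.uint8);z[:,:480]=a;z[:240,480:]=b
w=cs["top"]["image"][90:210,180:310];z[240:,480:]=cv2.resize(w,(320,240),interpolation=cv2.INTER_CUBIC)
cv2.imwrite("pics/grasp.png",z)
yaw=np.radians(-7.2)
print(proj(cs["top"],(556,-13,50)))
E
```

```text
3.4 [ 500.67161653 -313.40945784  158.5134771 ] [ 0.15427907 -0.57410821 -0.82242514] [-0.00431671  0.01651421  0.00980686] 17.209692279269 [ 0.87  0.27 -0.41  1.69  0.11  1.21  0.27]
(np.float64(266.44128355473987), np.float64(144.4598661395043)) (np.float64(266.7660046365677), np.float64(132.756117326173))
(np.float64(242.47150980480626), np.float64(156.2644596923165))
```

View pics/grasp.png

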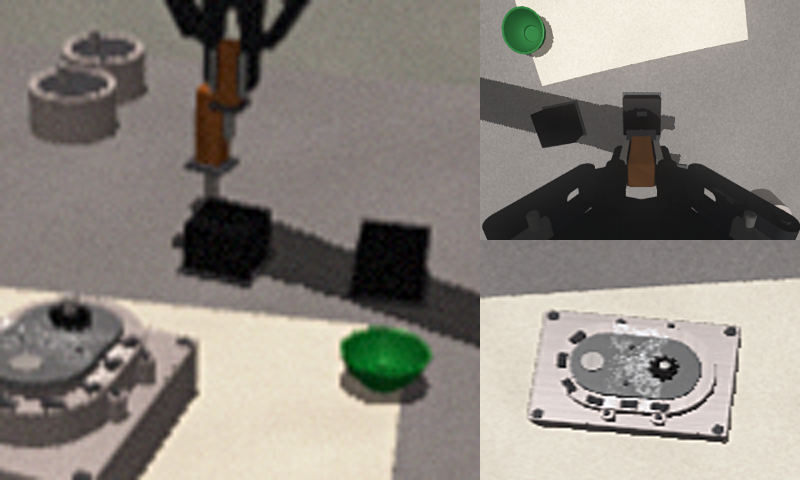

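The view shows the stylus gripped and hanging upright below the fingers, with the stand empty. Now I move to a viewing place near the fixture.

>>> send_rows(
  steps=[
    {"x": 0.15,"y": 0,"z": -0.1,"ax": 0,"ay": 0,"az": 0,"jaw": -1},
    {"x": 0.35,"y": 0.01,"z": -0.2,"ax": 0,"ay": 0,"az": 0,"jaw": -1},
    {"x": 0.57,"y": 0.02,"z": -0.28,"ax": 0,"ay": 0,"az": 0,"jaw": -1},
    {"x": 0.79,"y": 0.03,"z": -0.35,"ax": 0,"ay": 0,"az": 0,"jaw": -1},
    {"x": 1.0,"y": 0.03,"z": -0.35,"ax": 0,"ay": 0,"az": 0,"jaw": -1},
  ],
)

```text
time_s: 4.05
tcp_pos: [538.2, -114.7, 228.5]
orientation: [0.001, 0.76, 0.65, 0.001]
ft_force: [1.3, 0.4, -2.0]
finger_gap: 17.1
```

>>> send_rows(
  steps=[
    {"x": 0.15,"y": 0,"z": 0,"ax": 0,"ay": 0,"az": 0,"jaw": -1},
    {"x": 0.235,"y": 0,"z": 0,"ax": 0,"ay": 0,"az": 0,"jaw": -1},
    {"x": 0.235,"y": 0,"z": 0,"ax": 0,"ay": 0,"az": 0,"jaw": -1},
    {"x": 0.235,"y": 0,"z": 0,"ax": 0,"ay": 0,"az": 0,"jaw": -1},
  ],
)

```text
time_s: 4.45
tcp_pos: [544.1, -71.1, 226.4]
orientation: [-0.0, 0.76, 0.65, -0.001]
ft_force: [-0.0, -1.0, -0.9]
finger_gap: 17.3
```

```bash
python3 - <<'E'
from h import *
import pickle
o=manip.get_obs();print(o["time_s"],o["tcp_pos"],o["ft_force"],o["joint_pos"].round(2))
c=imaging.read_camera("wrist");pickle.dump(c,open("w3.pkl","wb"))
cv2.imwrite("pics/w3.png",cv2.resize(c["image"][20:300,100:420],(800,600) if 0 else (686,600),interpolation=cv2.INTER_CUBIC))
E
```

```text
4.45 [544.06819574 -71.05562257 226.40517965] [-0.00750054 -1.04741176 -0.88746743] [ 0.61  0.15 -0.58  1.69  0.08  1.33 -0.14]
```

View pics/w3.png

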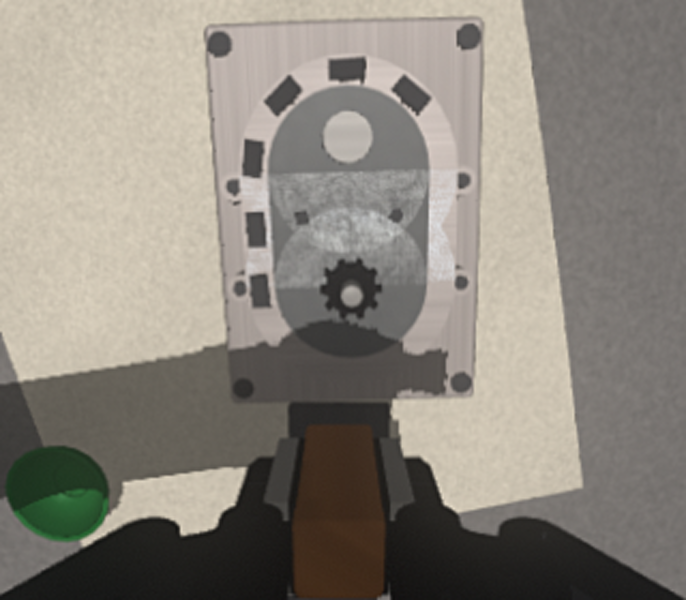

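The wrist view shows the whole fixture: block corners near (206,26), (482,18), (471,396) and (233,403); pad at (348,136); shaft tip at (351,295); six tabs on the left and top.

```bash
python3 - <<'E'
from h import *
import pickle
from scipy.optimize import least_squares
c=pickle.load(open("w3.pkl","rb"))
f=lambda u,v,z:onz(c,u/2.1436+100,v/2.1436+20,z)
q=np.array([f(*p,50)[:2] for p in[(206,26),(482,18),(471,398),(233,403)]])
print(q.round(1),[np.linalg.norm(q[i]-q[i-1]).round(1) for i in range(4)])
loc=np.array([(-70,100),(70,100),(70,-100),(-70,-100)])
def fit(A,B):
    r=least_squares(lambda p:(B@np.array([[np.cos(p[2]),np.sin(p[2])],[-np.sin(p[2]),np.cos(p[2])]])+p[:2]-A).ravel(),[556,-13,0]);return r.x,np.abs(r.fun).max(),r.x[2]*57.3
print("block",fit(q,loc))
pads=[(260,291),(256,230),(254,158),(283,94),(347,69),(411,94)]
tl=np.array([(-45,-30),(-45,0),(-44.5,33),(-28.5,60),(1,70),(30,58.5)])
for z in(80,85,90,95,100):print(z,fit(np.array([f(*p,z)[:2] for p in pads]),tl))
for z in(85,95,105,115):print("pad",z,f(348,136,z).round(1),"shaft",f(351,295,z+10).round(1))
E
```

```text
[[ 502.5   90.2]
 [ 638.1   72.7]
 [ 612.6 -123.9]
 [ 476.8 -105.7]] [np.float64(197.6), np.float64(136.8), np.float64(198.2), np.float64(137.0)]
block (array([ 5.57483762e+02, -1.66806966e+01, -1.30191158e-01]), np.float64(1.7251067828946134), np.float64(-7.459953366574681))
80 (array([ 5.57730200e+02, -1.64449785e+01, -1.20986184e-01]), np.float64(0.6402962697060275), np.float64(-6.9325083534193075))
85 (array([ 5.57989260e+02, -1.68215668e+01, -1.20986175e-01]), np.float64(1.0756778103223894), np.float64(-6.93250781805248))
90 (array([ 5.58248319e+02, -1.71981553e+01, -1.20986177e-01]), np.float64(2.0897422026863026), np.float64(-6.93250796016416))
95 (array([ 5.58507379e+02, -1.75747431e+01, -1.20986142e-01]), np.float64(3.103807739991133), np.float64(-6.932505931208971))
100 (array([ 5.58766443e+02, -1.79513290e+01, -1.20985997e-01]), np.float64(4.117876613832756), np.float64(-6.932497601274602))
pad 85 [563.   23.7  85. ] shaft [553.4 -47.3  95. ]
pad 95 [562.7  22.7  95. ] shaft [553.5 -45.7 105. ]
pad 105 [562.4  21.7 105. ] shaft [553.5 -44.2 115. ]
pad 115 [562.1  20.8 115. ] shaft [553.6 -42.6 125. ]
```

```bash
cat >> h.py <<'E'
C=np.array([557.3,-16.2]);YF=np.radians(-7.1)
def fx(x,y): return C+np.array([x*np.cos(YF)-y*np.sin(YF),x*np.sin(YF)+y*np.cos(YF)])
def chain(L,p=(234.304,-606.322,231.349),a=21.13):
    p=np.array(p)
    for x,y,z,az in L:
        t=np.radians(a);p=p+200*np.array([x*np.cos(t)+y*np.sin(t),x*np.sin(t)-y*np.cos(t),-z]);a-=180*az
    return p,a
L=[(.89,-.46,.1,-.2),(.963,.155,.255,-.148),(-.008,.014,.515,.015),(0,0,-.5,0),(1.0,.03,-.35,0),(.235,0,0,0)]
E
python3 - <<'E'
from h import *
p,a=chain(L);print(p,a);o=manip.get_obs()
cmd((*fx(0,40),170),np.radians(81),p)
for n,l in(("pad",(0,40)),("landing",(-45,-50)),("arc",(0,25))):print(n,fx(*l))
E
```

```text
[544.61758975 -70.22021778 227.349     ] 81.07
shift [0.4768 0.0139 0.2863] turn [-0.0005  0.0003 -0.0002] tool x 80.97
pad [562.24405907  23.49327752]
landing [506.46498896 -60.25453044]
arc [560.39003692   8.60829845]
```

>>> send_rows(
  steps=[
    {"x": 0.15,"y": 0.005,"z": 0.07,"ax": 0,"ay": 0,"az": 0,"jaw": -1},
    {"x": 0.35,"y": 0.01,"z": 0.15,"ax": 0,"ay": 0,"az": 0,"jaw": -1},
    {"x": 0.477,"y": 0.014,"z": 0.25,"ax": 0,"ay": 0,"az": 0,"jaw": -1},
    {"x": 0.477,"y": 0.014,"z": 0.31,"ax": 0,"ay": 0,"az": 0,"jaw": -1},
    {"x": 0.477,"y": 0.014,"z": 0.34,"ax": 0,"ay": 0,"az": 0,"jaw": -1},
  ],
)

```text
time_s: 5.0
tcp_pos: [561.4, 21.9, 157.5]
orientation: [-0.001, 0.76, 0.649, -0.001]
ft_force: [0.4, -1.0, -1.2]
finger_gap: 17.6
```

>>> send_rows(
  steps=[
    {"x": 0,"y": 0,"z": 0.005,"ax": 0,"ay": 0,"az": 0,"jaw": -1},
    {"x": 0,"y": 0,"z": 0.01,"ax": 0,"ay": 0,"az": 0,"jaw": -1},
    {"x": 0,"y": 0,"z": 0.015,"ax": 0,"ay": 0,"az": 0,"jaw": -1},
    {"x": 0,"y": 0,"z": 0.02,"ax": 0,"ay": 0,"az": 0,"jaw": -1},
  ],
)

```text
time_s: 5.4
tcp_pos: [562.6, 22.8, 155.9]
orientation: [0.001, 0.76, 0.649, 0.0]
ft_force: [0.3, 0.4, 0.3]
finger_gap: 17.2
```

```bash
python3 - <<'E'
from h import *
o=manip.get_obs();print(o["tcp_pos"],o["ft_force"],fx(0,40))
c=imaging.read_camera("side")
cv2.imwrite("pics/s4.png",cv2.resize(c["image"][120:270,160:290],(520,600),interpolation=cv2.INTER_CUBIC))
E
```

```text
[562.60737344  22.82785555 155.90709998] [0.34945741 0.40027379 0.27975197] [562.24405907  23.49327752]
```

View pics/s4.png

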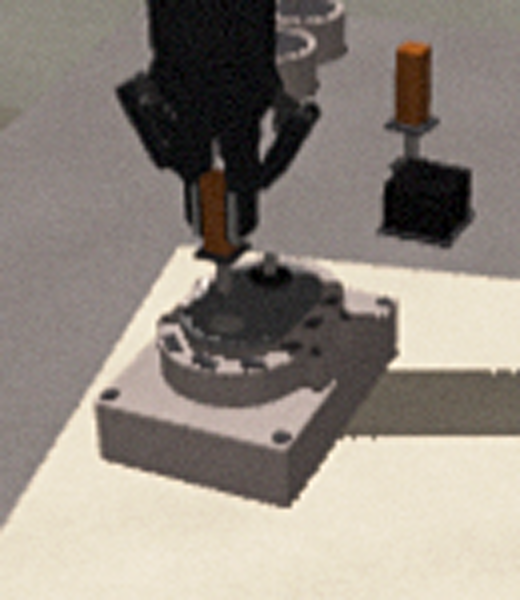

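The tip is above the pad with a clear gap. I creep down, watching the force.

>>> send_rows(
  steps=[
    {"x": 0,"y": 0,"z": 0.01,"ax": 0,"ay": 0,"az": 0,"jaw": -1},
    {"x": 0,"y": 0,"z": 0.015,"ax": 0,"ay": 0,"az": 0,"jaw": -1},
    {"x": 0,"y": 0,"z": 0.02,"ax": 0,"ay": 0,"az": 0,"jaw": -1},
    {"x": 0,"y": 0,"z": 0.025,"ax": 0,"ay": 0,"az": 0,"jaw": -1},
  ],
)

```text
time_s: 5.85
tcp_pos: [562.1, 23.6, 150.2]
orientation: [0.0, 0.76, 0.65, -0.0]
ft_force: [0.5, -0.2, -0.8]
finger_gap: 17.4
```

>>> send_rows(
  steps=[
    {"x": 0,"y": 0,"z": 0.005,"ax": 0,"ay": 0,"az": 0,"jaw": -1},
    {"x": 0,"y": 0,"z": 0.01,"ax": 0,"ay": 0,"az": 0,"jaw": -1},
    {"x": 0,"y": 0,"z": 0.015,"ax": 0,"ay": 0,"az": 0,"jaw": -1},
  ],
)

```text
time_s: 6.15
tcp_pos: [562.2, 23.6, 147.2]
orientation: [0.0, 0.76, 0.65, -0.0]
ft_force: [0.3, 0.7, -0.4]
finger_gap: 17.2
```

>>> send_rows(
  steps=[
    {"x": 0,"y": 0,"z": 0.005,"ax": 0,"ay": 0,"az": 0,"jaw": -1},
    {"x": 0,"y": 0,"z": 0.01,"ax": 0,"ay": 0,"az": 0,"jaw": -1},
    {"x": 0,"y": 0,"z": 0.015,"ax": 0,"ay": 0,"az": 0,"jaw": -1},
  ],
)

```text
time_s: 6.45
tcp_pos: [562.2, 23.6, 144.2]
orientation: [0.0, 0.76, 0.65, -0.0]
ft_force: [-0.6, -0.7, -1.7]
finger_gap: 17.2
```

>>> send_rows(
  steps=[
    {"x": 0,"y": 0,"z": 0.005,"ax": 0,"ay": 0,"az": 0,"jaw": -1},
    {"x": 0,"y": 0,"z": 0.01,"ax": 0,"ay": 0,"az": 0,"jaw": -1},
    {"x": 0,"y": 0,"z": 0.015,"ax": 0,"ay": 0,"az": 0,"jaw": -1},
  ],
)

```text
time_s: 6.75
tcp_pos: [562.2, 23.6, 141.2]
orientation: [0.0, 0.76, 0.65, -0.0]
ft_force: [-0.1, 0.1, -1.0]
finger_gap: 17.4
```

>>> send_rows(
  steps=[
    {"x": 0,"y": 0,"z": 0.005,"ax": 0,"ay": 0,"az": 0,"jaw": -1},
    {"x": 0,"y": 0,"z": 0.01,"ax": 0,"ay": 0,"az": 0,"jaw": -1},
    {"x": 0,"y": 0,"z": 0.01,"ax": 0,"ay": 0,"az": 0,"jaw": -1},
  ],
)

```text
time_s: 7.05
tcp_pos: [562.1, 23.6, 139.1]
orientation: [-0.0, 0.76, 0.65, -0.0]
ft_force: [0.3, 0.6, -0.2]
finger_gap: 17.2
```

>>> send_rows(
  steps=[
    {"x": 0,"y": 0,"z": 0.005,"ax": 0,"ay": 0,"az": 0,"jaw": -1},
    {"x": 0,"y": 0,"z": 0.01,"ax": 0,"ay": 0,"az": 0,"jaw": -1},
    {"x": 0,"y": 0,"z": 0.01,"ax": 0,"ay": 0,"az": 0,"jaw": -1},
  ],
)

```text
time_s: 7.35
tcp_pos: [562.1, 23.6, 137.1]
orientation: [-0.0, 0.76, 0.65, -0.0]
ft_force: [0.8, -0.1, -0.3]
finger_gap: 17.5
```

>>> send_rows(
  steps=[
    {"x": 0,"y": 0,"z": 0.005,"ax": 0,"ay": 0,"az": 0,"jaw": -1},
    {"x": 0,"y": 0,"z": 0.01,"ax": 0,"ay": 0,"az": 0,"jaw": -1},
    {"x": 0,"y": 0,"z": 0.01,"ax": 0,"ay": 0,"az": 0,"jaw": -1},
  ],
)

```text
time_s: 7.65
tcp_pos: [562.0, 23.6, 135.1]
orientation: [-0.0, 0.76, 0.65, -0.0]
ft_force: [0.1, 0.1, -0.7]
finger_gap: 17.5
```

>>> send_rows(
  steps=[
    {"x": 0,"y": 0,"z": 0.005,"ax": 0,"ay": 0,"az": 0,"jaw": -1},
    {"x": 0,"y": 0,"z": 0.01,"ax": 0,"ay": 0,"az": 0,"jaw": -1},
    {"x": 0,"y": 0,"z": 0.01,"ax": 0,"ay": 0,"az": 0,"jaw": -1},
  ],
)

```text
time_s: 7.95
tcp_pos: [562.4, 23.7, 133.8]
orientation: [0.0, 0.76, 0.65, 0.0]
ft_force: [-1.2, -0.1, 3.9]
finger_gap: 17.3
```

>>> send_rows(
  steps=[
    {"x": 0,"y": 0,"z": 0.005,"ax": 0,"ay": 0,"az": 0,"jaw": -1},
    {"x": 0,"y": 0,"z": 0.01,"ax": 0,"ay": 0,"az": 0,"jaw": -1},
    {"x": 0,"y": 0,"z": 0.01,"ax": 0,"ay": 0,"az": 0,"jaw": -1},
  ],
)

```text
time_s: 8.25
tcp_pos: [562.5, 23.8, 132.0]
orientation: [0.0, 0.76, 0.65, 0.0]
ft_force: [-1.8, 0.9, 5.5]
finger_gap: 17.4
```

>>> send_rows(
  steps=[
    {"x": 0,"y": 0,"z": 0.005,"ax": 0,"ay": 0,"az": 0,"jaw": -1},
    {"x": 0,"y": 0,"z": 0.01,"ax": 0,"ay": 0,"az": 0,"jaw": -1},
    {"x": 0,"y": 0,"z": 0.01,"ax": 0,"ay": 0,"az": 0,"jaw": -1},
  ],
)

```text
time_s: 8.55
tcp_pos: [562.5, 23.9, 130.1]
orientation: [0.0, 0.76, 0.65, 0.0]
ft_force: [-1.7, 0.5, 5.8]
finger_gap: 17.2
```

>>> send_rows(
  steps=[
    {"x": 0,"y": 0,"z": 0.005,"ax": 0,"ay": 0,"az": 0,"jaw": -1},
    {"x": 0,"y": 0,"z": 0.01,"ax": 0,"ay": 0,"az": 0,"jaw": -1},
    {"x": 0,"y": 0,"z": 0.01,"ax": 0,"ay": 0,"az": 0,"jaw": -1},
  ],
)

```text
time_s: 8.85
tcp_pos: [562.7, 24.0, 128.2]
orientation: [0.0, 0.76, 0.65, 0.001]
ft_force: [-1.7, 0.9, 6.1]
finger_gap: 16.9
```

>>> send_rows(
  steps=[
    {"x": 0,"y": 0,"z": 0.005,"ax": 0,"ay": 0,"az": 0,"jaw": -1},
    {"x": 0,"y": 0,"z": 0.01,"ax": 0,"ay": 0,"az": 0,"jaw": -1},
    {"x": 0,"y": 0,"z": 0.01,"ax": 0,"ay": 0,"az": 0,"jaw": -1},
  ],
)

```text
time_s: 9.15
tcp_pos: [562.7, 24.2, 126.2]
orientation: [0.0, 0.76, 0.65, 0.001]
ft_force: [-0.9, 1.0, 5.4]
finger_gap: 17.6
```

>>> send_rows(
  steps=[
    {"x": 0,"y": 0,"z": 0.005,"ax": 0,"ay": 0,"az": 0,"jaw": -1},
    {"x": 0,"y": 0,"z": 0.005,"ax": 0,"ay": 0,"az": 0,"jaw": -1},
  ],
)

```text
time_s: 9.35
tcp_pos: [562.7, 24.2, 125.2]
orientation: [0.0, 0.76, 0.65, 0.001]
ft_force: [-1.8, 0.5, 6.5]
finger_gap: 17.2
```

>>> send_rows(
  steps=[
    {"x": 0,"y": 0,"z": 0.005,"ax": 0,"ay": 0,"az": 0,"jaw": -1},
    {"x": 0,"y": 0,"z": 0.005,"ax": 0,"ay": 0,"az": 0,"jaw": -1},
  ],
)

```text
time_s: 9.55
tcp_pos: [562.7, 24.3, 124.4]
orientation: [0.0, 0.76, 0.65, 0.001]
ft_force: [-1.6, 0.2, 7.5]
finger_gap: 17.2
```

>>> send_rows(
  steps=[
    {"x": 0,"y": 0,"z": 0.005,"ax": 0,"ay": 0,"az": 0,"jaw": -1},
    {"x": 0,"y": 0,"z": 0.005,"ax": 0,"ay": 0,"az": 0,"jaw": -1},
  ],
)

```text
time_s: 9.75
tcp_pos: [562.7, 24.3, 123.8]
orientation: [0.0, 0.76, 0.65, 0.001]
ft_force: [-2.4, -0.2, 10.4]
finger_gap: 17.4
```

>>> send_rows(
  steps=[
    {"x": 0,"y": 0,"z": 0.004,"ax": 0,"ay": 0,"az": 0,"jaw": -1},
    {"x": 0,"y": 0,"z": 0.004,"ax": 0,"ay": 0,"az": 0,"jaw": -1},
    {"x": 0,"y": 0,"z": 0.004,"ax": 0,"ay": 0,"az": 0,"jaw": -1},
  ],
)

```text
time_s: 10.05
tcp_pos: [562.8, 24.3, 123.4]
orientation: [0.0, 0.76, 0.65, 0.001]
ft_force: [-2.4, 0.2, 12.1]
finger_gap: 17.2
```

>>> send_rows(
  steps=[
    {"x": 0,"y": 0,"z": 0.002,"ax": 0,"ay": 0,"az": 0,"jaw": -1},
    {"x": 0,"y": 0,"z": 0.002,"ax": 0,"ay": 0,"az": 0,"jaw": -1},
    {"x": 0,"y": 0,"z": 0.002,"ax": 0,"ay": 0,"az": 0,"jaw": -1},
  ],
)

```text
time_s: 10.35
tcp_pos: [562.8, 24.3, 123.2]
orientation: [0.001, 0.76, 0.65, 0.001]
ft_force: [-3.5, 1.5, 12.0]
finger_gap: 17.3
```

The cover is down: the force rose to 12 N with the stop reached. The estimated unloaded rim contact is at TCP z ≈ 119.8. Now lift and go over the landing.

>>> send_rows(
  steps=[
    {"x": 0,"y": 0,"z": -0.02,"ax": 0,"ay": 0,"az": 0,"jaw": -1},
    {"x": 0,"y": 0,"z": -0.05,"ax": 0,"ay": 0,"az": 0,"jaw": -1},
    {"x": 0,"y": 0,"z": -0.12,"ax": 0,"ay": 0,"az": 0,"jaw": -1},
    {"x": -0.1,"y": -0.05,"z": -0.2,"ax": 0,"ay": 0,"az": 0,"jaw": -1},
    {"x": -0.25,"y": -0.12,"z": -0.22,"ax": 0,"ay": 0,"az": 0,"jaw": -1},
  ],
)

```text
time_s: 10.85
tcp_pos: [532.2, -20.3, 167.5]
orientation: [0.001, 0.759, 0.652, 0.002]
ft_force: [0.4, -0.3, -0.8]
finger_gap: 17.3
```

>>> send_rows(
  steps=[
    {"x": -0.15,"y": -0.07,"z": 0,"ax": 0,"ay": 0,"az": 0,"jaw": -1},
    {"x": -0.207,"y": -0.091,"z": 0.0,"ax": 0,"ay": 0,"az": 0,"jaw": -1},
    {"x": -0.207,"y": -0.091,"z": 0.08,"ax": 0,"ay": 0,"az": 0,"jaw": -1},
    {"x": -0.207,"y": -0.091,"z": 0.14,"ax": 0,"ay": 0,"az": 0,"jaw": -1},
    {"x": -0.207,"y": -0.091,"z": 0.16,"ax": 0,"ay": 0,"az": 0,"jaw": -1},
  ],
)

```text
time_s: 11.35
tcp_pos: [505.6, -59.3, 131.8]
orientation: [-0.001, 0.76, 0.65, -0.001]
ft_force: [-0.7, 0.4, -1.3]
finger_gap: 17.2
```

>>> send_rows(
  steps=[
    {"x": 0,"y": 0,"z": 0,"ax": 0,"ay": 0,"az": 0,"jaw": -1},
    {"x": 0,"y": 0,"z": 0.005,"ax": 0,"ay": 0,"az": 0,"jaw": -1},
  ],
)

```text
time_s: 11.55
tcp_pos: [506.9, -59.5, 132.4]
orientation: [0.0, 0.76, 0.65, 0.0]
ft_force: [-0.8, -0.4, -0.2]
finger_gap: 17.5
```

```bash
python3 - <<'E'
from h import *
import pickle
o=manip.get_obs();print(o["tcp_pos"],o["ft_force"],o["joint_pos"].round(2),fx(-45,-50))
cs={n:imaging.read_camera(n) for n in("side","wrist")};pickle.dump(cs,open("c5.pkl","wb"))
z=np.zeros((500,800,3),np.uint8)
z[:,:400]=cv2.resize(cs["side"]["image"][150:260,180:268],(400,500),interpolation=cv2.INTER_CUBIC)
z[:,400:]=cv2.resize(cs["wrist"]["image"][60:260,180:340],(400,500),interpolation=cv2.INTER_CUBIC)
cv2.imwrite("pics/s5.png",z)
E
```

```text
[506.86234425 -59.48117138 132.42581993] [-0.76171293 -0.42415214 -0.23400817] [ 0.63  0.14 -0.6   1.9   0.09  1.13 -0.16] [506.46498896 -60.25453044]
```

View pics/s5.png

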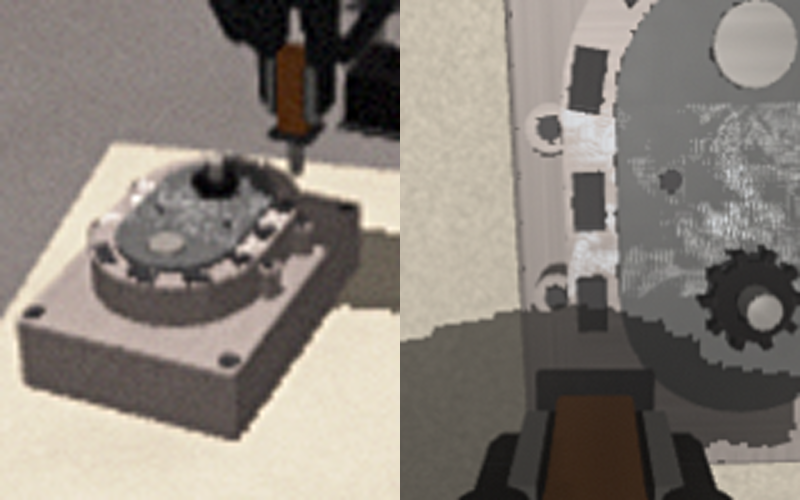

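The tip is in line with the tab row (tab 1 at crop (592,303), collar centred near x 595), and the cover looks level. I touch down on the landing.

>>> send_rows(
  steps=[
    {"x": 0,"y": 0,"z": 0.015,"ax": 0,"ay": 0,"az": 0,"jaw": -1},
    {"x": 0,"y": 0,"z": 0.03,"ax": 0,"ay": 0,"az": 0,"jaw": -1},
    {"x": 0,"y": 0,"z": 0.04,"ax": 0,"ay": 0,"az": 0,"jaw": -1},
    {"x": 0,"y": 0,"z": 0.05,"ax": 0,"ay": 0,"az": 0,"jaw": -1},
  ],
)

```text
time_s: 12.05
tcp_pos: [506.3, -60.2, 121.9]
orientation: [0.0, 0.76, 0.65, -0.0]
ft_force: [-0.8, -0.0, -0.6]
finger_gap: 17.5
```

>>> send_rows(
  steps=[
    {"x": 0,"y": 0,"z": 0.005,"ax": 0,"ay": 0,"az": 0,"jaw": -1},
    {"x": 0,"y": 0,"z": 0.01,"ax": 0,"ay": 0,"az": 0,"jaw": -1},
    {"x": 0,"y": 0,"z": 0.01,"ax": 0,"ay": 0,"az": 0,"jaw": -1},
  ],
)

```text
time_s: 12.35
tcp_pos: [506.3, -60.2, 120.2]
orientation: [0.0, 0.76, 0.65, -0.0]
ft_force: [-0.1, -0.2, 1.3]
finger_gap: 17.0
```

>>> send_rows(
  steps=[
    {"x": 0,"y": 0,"z": 0.005,"ax": 0,"ay": 0,"az": 0,"jaw": -1},
    {"x": 0,"y": 0,"z": 0.01,"ax": 0,"ay": 0,"az": 0,"jaw": -1},
    {"x": 0,"y": 0,"z": 0.01,"ax": 0,"ay": 0,"az": 0,"jaw": -1},
  ],
)

```text
time_s: 12.65
tcp_pos: [506.6, -60.2, 118.8]
orientation: [0.0, 0.76, 0.65, 0.0]
ft_force: [-1.9, -0.6, 5.3]
finger_gap: 17.3
```

```bash
cat > path.py <<'E'
from h import *
a=np.radians(81.07);X=np.array([np.cos(a),np.sin(a)]);Y=np.array([np.sin(a),-np.cos(a)])
def pt(s):
    if s<=75:return fx(-45,-50+s)
    t=(s-75)/45;return fx(-45*np.cos(t),25+45*np.sin(t))
S=[np.round(np.array([(pt(s)-pt(0))@X,(pt(s)-pt(0))@Y])/200,3) for s in np.arange(0,201,2.)]
if __name__=="__main__":
    for k in range(0,100,5):print(k//5,[tuple((S[k+i]-S[k]).round(3).tolist()) for i in range(1,6)])
E
python3 path.py
```

```text
0 [(0.01, -0.0), (0.02, -0.001), (0.03, -0.001), (0.04, -0.001), (0.05, -0.002)]
1 [(0.01, 0.0), (0.02, 0.0), (0.03, -0.001), (0.04, -0.001), (0.05, -0.001)]
2 [(0.01, -0.001), (0.02, -0.001), (0.03, -0.001), (0.04, -0.001), (0.05, -0.002)]
3 [(0.01, 0.0), (0.02, 0.0), (0.03, -0.001), (0.04, -0.001), (0.05, -0.001)]
4 [(0.01, -0.001), (0.02, -0.001), (0.03, -0.001), (0.04, -0.002), (0.05, -0.002)]
5 [(0.01, 0.0), (0.02, -0.001), (0.03, -0.001), (0.04, -0.001), (0.05, -0.002)]
6 [(0.01, 0.0), (0.02, 0.0), (0.03, -0.001), (0.04, -0.001), (0.05, -0.001)]
7 [(0.01, 0.0), (0.02, -0.001), (0.03, -0.001), (0.04, -0.001), (0.05, 0.0)]
8 [(0.01, 0.001), (0.02, 0.002), (0.029, 0.004), (0.039, 0.006), (0.049, 0.009)]
9 [(0.009, 0.003), (0.019, 0.007), (0.028, 0.011), (0.037, 0.015), (0.045, 0.02)]
10 [(0.009, 0.005), (0.017, 0.011), (0.025, 0.017), (0.033, 0.023), (0.041, 0.03)]
11 [(0.007, 0.007), (0.014, 0.014), (0.02, 0.021), (0.026, 0.029), (0.032, 0.037)]
12 [(0.006, 0.009), (0.011, 0.017), (0.016, 0.026), (0.02, 0.035), (0.024, 0.044)]
13 [(0.003, 0.01), (0.006, 0.019), (0.009, 0.029), (0.011, 0.039), (0.013, 0.048)]
14 [(0.002, 0.01), (0.002, 0.02), (0.003, 0.03), (0.003, 0.04), (0.003, 0.05)]
15 [(-0.001, 0.01), (-0.003, 0.02), (-0.004, 0.03), (-0.007, 0.04), (-0.009, 0.049)]
16 [(-0.003, 0.01), (-0.007, 0.019), (-0.011, 0.029), (-0.015, 0.038), (-0.019, 0.046)]
17 [(-0.006, 0.009), (-0.011, 0.017), (-0.017, 0.026), (-0.023, 0.033), (-0.029, 0.041)]
18 [(-0.007, 0.007), (-0.014, 0.014), (-0.022, 0.021), (-0.03, 0.027), (-0.038, 0.033)]
19 [(-0.008, 0.006), (-0.016, 0.011), (-0.025, 0.016), (-0.034, 0.02), (-0.043, 0.025)]
```

>>> send_rows(
  steps=[
    {"x": 0,"y": 0,"z": 0.005,"ax": 0,"ay": 0,"az": 0,"jaw": -1},
    {"x": 0,"y": 0,"z": 0.005,"ax": 0,"ay": 0,"az": 0,"jaw": -1},
    {"x": 0,"y": 0,"z": 0.005,"ax": 0,"ay": 0,"az": 0,"jaw": -1},
  ],
)

```text
time_s: 12.95
tcp_pos: [506.7, -60.2, 118.3]
orientation: [0.001, 0.76, 0.65, 0.0]
ft_force: [-3.2, -0.2, 8.8]
finger_gap: 17.3
```

>>> send_rows(
  steps=[
    {"x": 0.01,"y": 0,"z": 0,"ax": 0,"ay": 0,"az": 0,"jaw": -1},
    {"x": 0.02,"y": -0.001,"z": 0,"ax": 0,"ay": 0,"az": 0,"jaw": -1},
    {"x": 0.03,"y": -0.001,"z": 0,"ax": 0,"ay": 0,"az": 0,"jaw": -1},
    {"x": 0.04,"y": -0.001,"z": 0,"ax": 0,"ay": 0,"az": 0,"jaw": -1},
    {"x": 0.05,"y": -0.002,"z": 0,"ax": 0,"ay": 0,"az": 0,"jaw": -1},
  ],
)

```text
time_s: 13.45
tcp_pos: [508.9, -52.1, 118.6]
orientation: [0.002, 0.76, 0.65, 0.0]
ft_force: [0.4, -2.7, 6.9]
finger_gap: 17.0
```

>>> send_rows(
  steps=[
    {"x": 0.01,"y": 0,"z": 0,"ax": 0,"ay": 0,"az": 0,"jaw": -1},
    {"x": 0.02,"y": 0,"z": 0,"ax": 0,"ay": 0,"az": 0,"jaw": -1},
    {"x": 0.03,"y": -0.001,"z": 0,"ax": 0,"ay": 0,"az": 0,"jaw": -1},
    {"x": 0.04,"y": -0.001,"z": 0,"ax": 0,"ay": 0,"az": 0,"jaw": -1},
    {"x": 0.05,"y": -0.001,"z": 0,"ax": 0,"ay": 0,"az": 0,"jaw": -1},
  ],
)

```text
time_s: 13.95
tcp_pos: [510.6, -44.2, 119.2]
orientation: [0.004, 0.761, 0.649, -0.0]
ft_force: [-0.8, -5.7, 9.0]
finger_gap: 17.0
```

>>> send_rows(
  steps=[
    {"x": 0.01,"y": -0.001,"z": 0,"ax": 0,"ay": 0,"az": 0,"jaw": -1},
    {"x": 0.02,"y": -0.001,"z": 0,"ax": 0,"ay": 0,"az": 0,"jaw": -1},
    {"x": 0.03,"y": -0.001,"z": 0,"ax": 0,"ay": 0,"az": 0,"jaw": -1},
    {"x": 0.04,"y": -0.001,"z": 0,"ax": 0,"ay": 0,"az": 0,"jaw": -1},
    {"x": 0.05,"y": -0.002,"z": 0,"ax": 0,"ay": 0,"az": 0,"jaw": -1},
  ],
)

```text
time_s: 14.45
tcp_pos: [511.7, -31.7, 118.7]
orientation: [0.002, 0.76, 0.65, 0.001]
ft_force: [0.2, -2.0, 6.1]
finger_gap: 17.6
```

>>> send_rows(
  steps=[
    {"x": 0.01,"y": 0,"z": 0.001,"ax": 0,"ay": 0,"az": 0,"jaw": -1},
    {"x": 0.02,"y": -0.001,"z": 0.002,"ax": 0,"ay": 0,"az": 0,"jaw": -1},
    {"x": 0.03,"y": -0.002,"z": 0.002,"ax": 0,"ay": 0,"az": 0,"jaw": -1},
    {"x": 0.04,"y": -0.003,"z": 0.002,"ax": 0,"ay": 0,"az": 0,"jaw": -1},
    {"x": 0.05,"y": -0.004,"z": 0.002,"ax": 0,"ay": 0,"az": 0,"jaw": -1},
  ],
)

```text
time_s: 14.95
tcp_pos: [512.5, -22.4, 118.5]
orientation: [0.003, 0.76, 0.649, 0.0]
ft_force: [-0.4, -3.9, 7.6]
finger_gap: 17.3
```

>>> send_rows(
  steps=[
    {"x": 0.01,"y": -0.001,"z": 0,"ax": 0,"ay": 0,"az": 0,"jaw": -1},
    {"x": 0.02,"y": -0.002,"z": 0,"ax": 0,"ay": 0,"az": 0,"jaw": -1},
    {"x": 0.03,"y": -0.003,"z": 0,"ax": 0,"ay": 0,"az": 0,"jaw": -1},
    {"x": 0.04,"y": -0.004,"z": 0,"ax": 0,"ay": 0,"az": 0,"jaw": -1},
    {"x": 0.05,"y": -0.005,"z": 0,"ax": 0,"ay": 0,"az": 0,"jaw": -1},
  ],
)

```text
time_s: 15.45
tcp_pos: [513.3, -14.7, 118.9]
orientation: [0.004, 0.761, 0.649, -0.0]
ft_force: [-0.5, -7.0, 10.7]
finger_gap: 17.1
```

>>> send_rows(
  steps=[
    {"x": 0.01,"y": 0,"z": 0,"ax": 0,"ay": 0,"az": 0,"jaw": -1},
    {"x": 0.02,"y": -0.001,"z": 0,"ax": 0,"ay": 0,"az": 0,"jaw": -1},
    {"x": 0.03,"y": -0.001,"z": 0,"ax": 0,"ay": 0,"az": 0,"jaw": -1},
    {"x": 0.04,"y": -0.001,"z": 0,"ax": 0,"ay": 0,"az": 0,"jaw": -1},
    {"x": 0.05,"y": -0.002,"z": 0,"ax": 0,"ay": 0,"az": 0,"jaw": -1},
  ],
)

```text
time_s: 15.95
tcp_pos: [514.4, -2.0, 118.5]
orientation: [0.002, 0.76, 0.65, 0.001]
ft_force: [0.1, -3.5, 8.0]
finger_gap: 17.2
```

```bash
python3 - <<'E'
from path import *
import pickle
o=manip.get_obs();print(o["tcp_pos"],o["ft_force"],pt(60))
c=imaging.read_camera("side");pickle.dump(c,open("s6.pkl","wb"))
z=np.zeros((500,800,3),np.uint8)
z[:,:400]=cv2.resize(pickle.load(open("c5.pkl","rb"))["side"]["image"][170:250,180:260],(400,500),interpolation=cv2.INTER_CUBIC)
z[:,400:]=cv2.resize(c["image"][170:250,180:260],(400,500),interpolation=cv2.INTER_CUBIC)
cv2.imwrite("pics/s6.png",z)
E
```

```text
[514.41123947  -1.95801183 118.50584676] [ 0.07771776 -3.48175692  8.0062864 ] [513.88107756  -0.71461417]
```

View pics/s6.png

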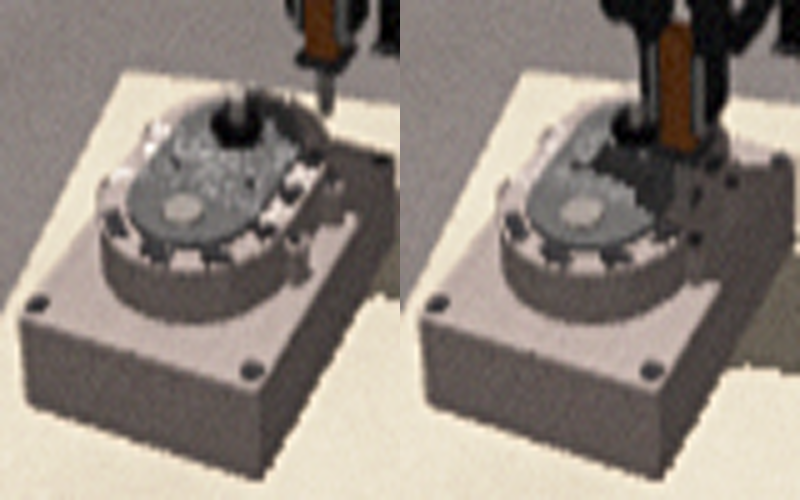

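The side view shows the tip on the seam and in the housing's shadow; the force signatures of both tabs match (rise on the slope, then drop). I carry on.

>>> send_rows(
  steps=[
    {"x": 0.01,"y": 0,"z": 0,"ax": 0,"ay": 0,"az": 0,"jaw": -1},
    {"x": 0.02,"y": 0,"z": 0,"ax": 0,"ay": 0,"az": 0,"jaw": -1},
    {"x": 0.03,"y": -0.001,"z": 0,"ax": 0,"ay": 0,"az": 0,"jaw": -1},
    {"x": 0.04,"y": -0.001,"z": 0,"ax": 0,"ay": 0,"az": 0,"jaw": -1},
    {"x": 0.05,"y": -0.001,"z": 0,"ax": 0,"ay": 0,"az": 0,"jaw": -1},
  ],
)

```text
time_s: 16.5
tcp_pos: [515.4, 7.7, 118.3]
orientation: [0.002, 0.76, 0.65, 0.0]
ft_force: [-0.8, -3.8, 8.5]
finger_gap: 17.5
```

>>> send_rows(
  steps=[
    {"x": 0.01,"y": 0,"z": 0,"ax": 0,"ay": 0,"az": 0,"jaw": -1},
    {"x": 0.02,"y": -0.001,"z": 0,"ax": 0,"ay": 0,"az": 0,"jaw": -1},
    {"x": 0.03,"y": -0.001,"z": 0,"ax": 0,"ay": 0,"az": 0,"jaw": -1},
    {"x": 0.04,"y": -0.001,"z": 0,"ax": 0,"ay": 0,"az": 0,"jaw": -1},
    {"x": 0.05,"y": 0,"z": 0,"ax": 0,"ay": 0,"az": 0,"jaw": -1},
  ],
)

```text
time_s: 17.0
tcp_pos: [516.4, 14.9, 118.3]
orientation: [0.003, 0.761, 0.649, -0.002]
ft_force: [-3.1, -8.9, 10.3]
finger_gap: 17.3
```

>>> send_rows(
  steps=[
    {"x": 0.01,"y": 0.001,"z": 0,"ax": 0,"ay": 0,"az": 0,"jaw": -1},
    {"x": 0.02,"y": 0.002,"z": 0,"ax": 0,"ay": 0,"az": 0,"jaw": -1},
    {"x": 0.029,"y": 0.004,"z": 0,"ax": 0,"ay": 0,"az": 0,"jaw": -1},
    {"x": 0.039,"y": 0.006,"z": 0,"ax": 0,"ay": 0,"az": 0,"jaw": -1},
    {"x": 0.049,"y": 0.009,"z": 0,"ax": 0,"ay": 0,"az": 0,"jaw": -1},
  ],
)

```text
time_s: 17.5
tcp_pos: [520.1, 26.5, 118.5]
orientation: [0.002, 0.761, 0.649, -0.0]
ft_force: [-0.9, -4.3, 10.2]
finger_gap: 17.3
```

>>> send_rows(
  steps=[
    {"x": 0.009,"y": 0.003,"z": 0,"ax": 0,"ay": 0,"az": 0,"jaw": -1},
    {"x": 0.019,"y": 0.007,"z": 0,"ax": 0,"ay": 0,"az": 0,"jaw": -1},
    {"x": 0.028,"y": 0.011,"z": 0,"ax": 0,"ay": 0,"az": 0,"jaw": -1},
    {"x": 0.037,"y": 0.015,"z": 0,"ax": 0,"ay": 0,"az": 0,"jaw": -1},
    {"x": 0.045,"y": 0.02,"z": 0,"ax": 0,"ay": 0,"az": 0,"jaw": -1},
  ],
)

```text
time_s: 18.0
tcp_pos: [524.8, 35.5, 118.1]
orientation: [0.002, 0.76, 0.65, -0.0]
ft_force: [-2.6, -3.0, 9.5]
finger_gap: 17.5
```

```bash
python3 - <<'E'
from path import *
o=manip.get_obs();print(o["tcp_pos"],o["ft_force"],pt(70),pt(80),pt(90),pt(100))
E
```

```text
[524.8061147   35.53084708 118.09665564] [-2.60009448 -2.99888818  9.54207766] [515.11709233   9.20870521] [516.62720055  19.08752328] [520.01292247  28.47507042] [525.38438397  36.8855731 ]
```

>>> send_rows(
  steps=[
    {"x": 0.009,"y": 0.005,"z": -0.001,"ax": 0,"ay": 0,"az": 0,"jaw": -1},
    {"x": 0.017,"y": 0.011,"z": -0.001,"ax": 0,"ay": 0,"az": 0,"jaw": -1},
    {"x": 0.025,"y": 0.017,"z": -0.001,"ax": 0,"ay": 0,"az": 0,"jaw": -1},
    {"x": 0.033,"y": 0.023,"z": -0.001,"ax": 0,"ay": 0,"az": 0,"jaw": -1},
    {"x": 0.041,"y": 0.03,"z": -0.001,"ax": 0,"ay": 0,"az": 0,"jaw": -1},
  ],
)

```text
time_s: 18.5
tcp_pos: [530.9, 42.3, 118.0]
orientation: [0.001, 0.76, 0.65, -0.002]
ft_force: [-4.9, -3.9, 11.5]
finger_gap: 17.5
```

>>> send_rows(
  steps=[
    {"x": 0.007,"y": 0.007,"z": 0,"ax": 0,"ay": 0,"az": 0,"jaw": -1},
    {"x": 0.014,"y": 0.014,"z": 0,"ax": 0,"ay": 0,"az": 0,"jaw": -1},
    {"x": 0.02,"y": 0.021,"z": 0,"ax": 0,"ay": 0,"az": 0,"jaw": -1},
    {"x": 0.026,"y": 0.029,"z": 0,"ax": 0,"ay": 0,"az": 0,"jaw": -1},
    {"x": 0.032,"y": 0.037,"z": 0,"ax": 0,"ay": 0,"az": 0,"jaw": -1},
  ],
)

```text
time_s: 19.0
tcp_pos: [539.6, 47.5, 118.2]
orientation: [0.001, 0.76, 0.649, -0.001]
ft_force: [-3.6, -3.0, 10.6]
finger_gap: 17.3
```

>>> send_rows(
  steps=[
    {"x": 0.006,"y": 0.009,"z": 0,"ax": 0,"ay": 0,"az": 0,"jaw": -1},
    {"x": 0.011,"y": 0.017,"z": 0,"ax": 0,"ay": 0,"az": 0,"jaw": -1},
    {"x": 0.016,"y": 0.026,"z": 0,"ax": 0,"ay": 0,"az": 0,"jaw": -1},
    {"x": 0.02,"y": 0.035,"z": 0,"ax": 0,"ay": 0,"az": 0,"jaw": -1},
    {"x": 0.024,"y": 0.044,"z": 0,"ax": 0,"ay": 0,"az": 0,"jaw": -1},
  ],
)

```text
time_s: 19.5
tcp_pos: [549.0, 52.5, 118.1]
orientation: [0.0, 0.76, 0.65, -0.0]
ft_force: [-3.6, -1.7, 9.3]
finger_gap: 17.2
```

>>> send_rows(
  steps=[
    {"x": 0.003,"y": 0.01,"z": 0,"ax": 0,"ay": 0,"az": 0,"jaw": -1},
    {"x": 0.006,"y": 0.019,"z": 0,"ax": 0,"ay": 0,"az": 0,"jaw": -1},
    {"x": 0.009,"y": 0.029,"z": 0,"ax": 0,"ay": 0,"az": 0,"jaw": -1},
    {"x": 0.011,"y": 0.039,"z": 0,"ax": 0,"ay": 0,"az": 0,"jaw": -1},
    {"x": 0.013,"y": 0.048,"z": 0,"ax": 0,"ay": 0,"az": 0,"jaw": -1},
  ],
)

```text
time_s: 20.0
tcp_pos: [558.1, 53.9, 117.9]
orientation: [-0.0, 0.76, 0.65, -0.001]
ft_force: [-5.7, -0.8, 10.6]
finger_gap: 17.4
```

```bash
python3 - <<'E'
from path import *
o=manip.get_obs();print(o["tcp_pos"],o["ft_force"],pt(110),pt(120),pt(130),pt(140))
E
```

```text
[558.14885406  53.94548378 117.92258961] [-5.73152883 -0.80020962 10.62848258] [532.47741752  43.90540425] [540.94318891  49.18932976] [550.36535298  52.47748709] [560.28052928  53.6081652 ]
```

>>> send_rows(
  steps=[
    {"x": 0.002,"y": 0.01,"z": -0.001,"ax": 0,"ay": 0,"az": 0,"jaw": -1},
    {"x": 0.002,"y": 0.02,"z": -0.001,"ax": 0,"ay": 0,"az": 0,"jaw": -1},
    {"x": 0.003,"y": 0.03,"z": -0.001,"ax": 0,"ay": 0,"az": 0,"jaw": -1},
    {"x": 0.003,"y": 0.04,"z": -0.001,"ax": 0,"ay": 0,"az": 0,"jaw": -1},
    {"x": 0.003,"y": 0.05,"z": -0.001,"ax": 0,"ay": 0,"az": 0,"jaw": -1},
  ],
)

```text
time_s: 20.5
tcp_pos: [566.8, 53.8, 118.0]
orientation: [-0.001, 0.76, 0.65, -0.002]
ft_force: [-6.3, 1.2, 11.2]
finger_gap: 17.6
```

>>> send_rows(
  steps=[
    {"x": -0.001,"y": 0.01,"z": 0,"ax": 0,"ay": 0,"az": 0,"jaw": -1},
    {"x": -0.003,"y": 0.02,"z": 0,"ax": 0,"ay": 0,"az": 0,"jaw": -1},
    {"x": -0.004,"y": 0.03,"z": 0,"ax": 0,"ay": 0,"az": 0,"jaw": -1},
    {"x": -0.007,"y": 0.04,"z": 0,"ax": 0,"ay": 0,"az": 0,"jaw": -1},
    {"x": -0.009,"y": 0.049,"z": 0,"ax": 0,"ay": 0,"az": 0,"jaw": -1},
  ],
)

```text
time_s: 21.0
tcp_pos: [578.5, 50.8, 118.4]
orientation: [-0.0, 0.76, 0.65, 0.001]
ft_force: [-3.3, 1.7, 7.0]
finger_gap: 17.3
```

>>> send_rows(
  steps=[
    {"x": -0.003,"y": 0.01,"z": 0,"ax": 0,"ay": 0,"az": 0,"jaw": -1},
    {"x": -0.007,"y": 0.019,"z": 0,"ax": 0,"ay": 0,"az": 0,"jaw": -1},
    {"x": -0.011,"y": 0.029,"z": 0,"ax": 0,"ay": 0,"az": 0,"jaw": -1},
    {"x": -0.015,"y": 0.038,"z": 0,"ax": 0,"ay": 0,"az": 0,"jaw": -1},
    {"x": -0.019,"y": 0.046,"z": 0,"ax": 0,"ay": 0,"az": 0,"jaw": -1},
  ],
)

```text
time_s: 21.5
tcp_pos: [586.9, 46.1, 118.4]
orientation: [-0.0, 0.76, 0.65, 0.001]
ft_force: [-3.5, 1.4, 8.3]
finger_gap: 17.1
```

```bash
python3 - <<'E'
from path import *
o=manip.get_obs();print(o["tcp_pos"],o["ft_force"],o["joint_pos"].round(2),pt(150),pt(160),pt(170))
E
```

```text
[586.9000957   46.07571513 118.37297801] [-3.49084812  1.40349897  8.30263987] [ 0.42  0.34 -0.64  1.73  0.22  1.15 -0.44] [570.20109115  52.52575756] [579.63914705  49.28349677] [588.13053501  44.04083668]
```

>>> send_rows(
  steps=[
    {"x": -0.006,"y": 0.009,"z": 0,"ax": 0,"ay": 0,"az": 0,"jaw": -1},
    {"x": -0.011,"y": 0.017,"z": 0,"ax": 0,"ay": 0,"az": 0,"jaw": -1},
    {"x": -0.018,"y": 0.026,"z": 0,"ax": 0,"ay": 0,"az": 0,"jaw": -1},
    {"x": -0.024,"y": 0.033,"z": 0,"ax": 0,"ay": 0,"az": 0,"jaw": -1},
    {"x": -0.031,"y": 0.04,"z": 0,"ax": 0,"ay": 0,"az": 0,"jaw": -1},
  ],
)

```text
time_s: 22.0
tcp_pos: [593.2, 41.4, 118.7]
orientation: [-0.002, 0.759, 0.651, 0.001]
ft_force: [-3.6, 4.6, 8.4]
finger_gap: 17.2
```

>>> send_rows(
  steps=[
    {"x": -0.007,"y": 0.007,"z": 0,"ax": 0,"ay": 0,"az": 0,"jaw": -1},
    {"x": -0.014,"y": 0.014,"z": 0,"ax": 0,"ay": 0,"az": 0,"jaw": -1},
    {"x": -0.022,"y": 0.021,"z": 0,"ax": 0,"ay": 0,"az": 0,"jaw": -1},
    {"x": -0.03,"y": 0.027,"z": 0,"ax": 0,"ay": 0,"az": 0,"jaw": -1},
    {"x": -0.038,"y": 0.033,"z": 0,"ax": 0,"ay": 0,"az": 0,"jaw": -1},
  ],
)

```text
time_s: 22.5
tcp_pos: [600.2, 30.3, 118.7]
orientation: [0.0, 0.76, 0.65, 0.002]
ft_force: [-1.2, 2.8, 7.6]
finger_gap: 17.7
```

>>> send_rows(
  steps=[
    {"x": -0.008,"y": 0.006,"z": 0,"ax": 0,"ay": 0,"az": 0,"jaw": -1},
    {"x": -0.016,"y": 0.011,"z": 0,"ax": 0,"ay": 0,"az": 0,"jaw": -1},
    {"x": -0.025,"y": 0.016,"z": 0,"ax": 0,"ay": 0,"az": 0,"jaw": -1},
    {"x": -0.034,"y": 0.02,"z": 0,"ax": 0,"ay": 0,"az": 0,"jaw": -1},
    {"x": -0.043,"y": 0.025,"z": 0,"ax": 0,"ay": 0,"az": 0,"jaw": -1},
  ],
)

```text
time_s: 23.0
tcp_pos: [603.7, 21.5, 118.6]
orientation: [-0.0, 0.76, 0.65, 0.002]
ft_force: [-0.8, 2.8, 6.3]
finger_gap: 17.5
```

>>> send_rows(
  steps=[
    {"x": 0,"y": 0,"z": 0,"ax": 0,"ay": 0,"az": 0,"jaw": -1},
    {"x": 0,"y": 0,"z": 0,"ax": 0,"ay": 0,"az": 0,"jaw": -1},
  ],
)

```text
time_s: 23.2
tcp_pos: [604.1, 20.3, 118.7]
orientation: [0.001, 0.76, 0.65, 0.002]
ft_force: [-0.2, 0.2, 5.9]
finger_gap: 17.2
```

```bash
python3 - <<'E'
from path import *
o=manip.get_obs();print(o["tcp_pos"],o["ft_force"],o["joint_pos"].round(2),pt(180),pt(190),pt(200))
E
```

```text
[604.10265298  20.27929372 118.71910314] [-0.20550669  0.21385534  5.93762861] [ 0.44  0.37 -0.63  1.69  0.23  1.16 -0.4 ] [595.25765     37.05561041] [600.66998173  28.6713502 ] [604.10135266  19.30039253]
```

Stroke finished at about 158°. I lift only slightly (tip below 107 mm), move outward, and check the tabs.

>>> send_rows(
  steps=[
    {"x": 0,"y": 0,"z": -0.03,"ax": 0,"ay": 0,"az": 0,"jaw": -1},
    {"x": 0,"y": 0,"z": -0.07,"ax": 0,"ay": 0,"az": 0,"jaw": -1},
    {"x": -0.05,"y": 0.02,"z": -0.11,"ax": 0,"ay": 0,"az": 0,"jaw": -1},
    {"x": -0.09,"y": 0.06,"z": -0.11,"ax": 0,"ay": 0,"az": 0,"jaw": -1},
    {"x": -0.13,"y": 0.1,"z": -0.11,"ax": 0,"ay": 0,"az": 0,"jaw": -1},
  ],
)

```text
time_s: 23.7
tcp_pos: [619.1, -11.5, 139.3]
orientation: [0.001, 0.76, 0.649, -0.0]
ft_force: [0.4, -0.6, -1.2]
finger_gap: 17.5
```

>>> send_rows(
  steps=[
    {"x": -0.04,"y": 0.04,"z": 0,"ax": 0,"ay": 0,"az": 0,"jaw": -1},
    {"x": -0.08,"y": 0.08,"z": 0,"ax": 0,"ay": 0,"az": 0,"jaw": -1},
    {"x": -0.12,"y": 0.12,"z": 0,"ax": 0,"ay": 0,"az": 0,"jaw": -1},
    {"x": -0.16,"y": 0.16,"z": 0,"ax": 0,"ay": 0,"az": 0,"jaw": -1},
    {"x": -0.2,"y": 0.2,"z": 0,"ax": 0,"ay": 0,"az": 0,"jaw": -1},
  ],
)

```text
time_s: 24.2
tcp_pos: [652.2, -56.0, 138.9]
orientation: [-0.0, 0.76, 0.65, -0.0]
ft_force: [-1.2, 0.1, -0.5]
finger_gap: 17.4
```

```bash
python3 - <<'E'
from h import *
import pickle
o=manip.get_obs();print(o["time_s"],o["tcp_pos"],o["ft_force"],o["joint_pos"].round(2))
cs={n:imaging.read_camera(n) for n in("side","wrist","top")};pickle.dump(cs,open("c7.pkl","wb"))
old=pickle.load(open("c5.pkl","rb"))
z=np.zeros((600,800,3),np.uint8)
I=cv2.INTER_CUBIC
z[:300,:400]=cv2.resize(old["side"]["image"][180:234,192:264],(400,300),interpolation=I)
z[300:,:400]=cv2.resize(cs["side"]["image"][180:234,192:264],(400,300),interpolation=I)
z[:300,400:]=cv2.resize(cs["wrist"]["image"],(400,300),interpolation=I)
z[300:,400:]=cv2.resize(cs["top"]["image"][112:202,190:310],(400,300),interpolation=I)
cv2.imwrite("pics/s7.png",z)
E
```

```text
24.2 [652.15639983 -56.00311202 138.8955627 ] [-1.21500146  0.08363788 -0.5066593 ] [ 0.49  0.45 -0.58  1.54  0.26  1.23 -0.29]
```

View pics/s7.png

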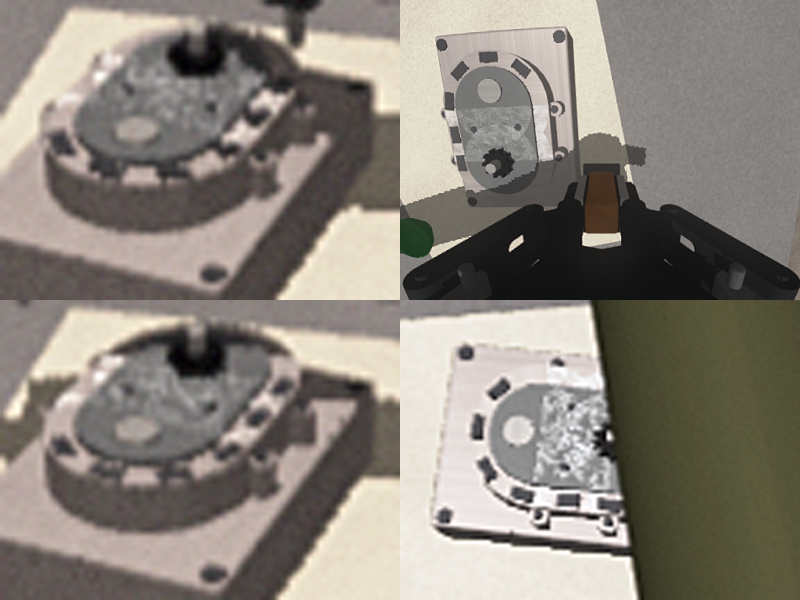

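The side before/after crops show the tabs that stood up now lying flat as dark patches on the rim. The cover sits flat and the stylus is upright in the grip. Returning to the stand.

```bash
python3 - <<'E'
from h import *
g=chain(L[:3]);print("grasp cmd",g)
z=lambda v:(0,0,v,0)
M=L+[(.477,.014,.34,0),z(.02+.025+.03+.015+.02+.06-.015+.03+.015+.004+.002)]
# z sum of descent calls: .02 .025 .015 .015 .015 .01 .01 .01 .01 .01 .01 .01 .01 .005 .005 .005 .004 .002
M=L+[(.477,.014,.34,0),z(.191),(-.25,-.12,-.22,0),(-.207,-.091,.16,0),z(.005+.05+.01+.01+.005)]
for x,y,zz in[(.05,-.002,0),(.05,-.001,0),(.05,-.002,0),(.05,-.004,.002),(.05,-.005,0),(.05,-.002,0),(.05,-.001,0),(.05,0,0),(.049,.009,0),(.045,.02,0),(.041,.03,-.001),(.032,.037,0),(.024,.044,0),(.013,.048,0),(.003,.05,-.001),(-.009,.049,0),(-.019,.046,0),(-.031,.04,0),(-.038,.033,0),(-.043,.025,0),(-.13,.1,-.11),(-.2,.2,0)]:M.append((x,y,zz,0))
p,a=chain(M);print(p,a,manip.get_obs()["tcp_pos"])
cmd((*g[0][:2],120),np.radians(81.07),p)
E
```

```text
grasp cmd (array([ 500.34908547, -313.2948967 ,   57.349     ]), 81.07)
[651.63839834 -55.25136585 139.149     ] 81.07 [651.87919932 -56.23105677 138.78478178]
shift [-1.3928 -0.5449  0.096 ] turn [-0.0001  0.     -0.0005] tool x 80.99
```

>>> send_rows(
  steps=[
    {"x": -0.05,"y": 0.0,"z": -0.15,"ax": 0,"ay": 0,"az": 0,"jaw": -1},
    {"x": -0.22,"y": -0.05,"z": -0.2,"ax": 0,"ay": 0,"az": 0,"jaw": -1},
    {"x": -0.42,"y": -0.13,"z": -0.2,"ax": 0,"ay": 0,"az": 0,"jaw": -1},
    {"x": -0.62,"y": -0.22,"z": -0.2,"ax": 0,"ay": 0,"az": 0,"jaw": -1},
    {"x": -0.82,"y": -0.31,"z": -0.2,"ax": 0,"ay": 0,"az": 0,"jaw": -1},
  ],
)

```text
time_s: 24.85
tcp_pos: [564.0, -207.9, 179.4]
orientation: [0.0, 0.759, 0.651, 0.0]
ft_force: [-0.0, -0.5, -1.5]
finger_gap: 17.4
```

>>> send_rows(
  steps=[
    {"x": -0.18,"y": -0.08,"z": 0,"ax": 0,"ay": 0,"az": 0,"jaw": -1},
    {"x": -0.36,"y": -0.16,"z": 0,"ax": 0,"ay": 0,"az": 0,"jaw": -1},
    {"x": -0.5,"y": -0.21,"z": 0.05,"ax": 0,"ay": 0,"az": 0,"jaw": -1},
    {"x": -0.573,"y": -0.235,"z": 0.15,"ax": 0,"ay": 0,"az": 0,"jaw": -1},
    {"x": -0.573,"y": -0.235,"z": 0.3,"ax": 0,"ay": 0,"az": 0,"jaw": -1},
  ],
)

```text
time_s: 25.35
tcp_pos: [500.0, -317.3, 120.3]
orientation: [0.002, 0.761, 0.648, -0.0]
ft_force: [-0.5, -0.3, -1.1]
finger_gap: 17.3
```

>>> send_rows(
  steps=[
    {"x": 0,"y": 0,"z": 0,"ax": 0,"ay": 0,"az": 0,"jaw": -1},
    {"x": 0,"y": 0,"z": 0,"ax": 0,"ay": 0,"az": 0,"jaw": -1},
  ],
)

```text
time_s: 25.55
tcp_pos: [501.0, -312.3, 119.3]
orientation: [-0.001, 0.759, 0.651, 0.0]
ft_force: [-0.2, -0.4, 0.0]
finger_gap: 17.4
```

```bash
python3 - <<'E'
from h import *
import pickle
o=manip.get_obs();print(o["time_s"],o["tcp_pos"],o["ft_force"])
cs={n:imaging.read_camera(n) for n in("side","wrist")};pickle.dump(cs,open("c8.pkl","wb"))
z=np.zeros((500,800,3),np.uint8);I=cv2.INTER_CUBIC
z[:,:400]=cv2.resize(cs["side"]["image"][115:195,235:299],(400,500),interpolation=I)
z[:,400:]=cv2.resize(cs["wrist"]["image"][100:300,180:340],(400,500),interpolation=I)
cv2.imwrite("pics/s8.png",z)
# handle edges in side image for tilt and tip column
im=cs["side"]["image"];hsv=cv2.cvtColor(im,cv2.COLOR_BGR2HSV)
m=(hsv[...,0]<18)&(hsv[...,1]>120)
for v in range(118,172,3):
    q=np.nonzero(m[v,240:290])[0]
    if len(q):print(v,q.min()+240,q.max()+240,end=" | ")
t=o["tcp_pos"];print(proj(cs["side"],t),proj(cs["side"],t-[0,0,41.85]),proj(cs["side"],(499.8,-314.4,46)))
E
```

```text
25.55 [ 500.96556923 -312.25497954  119.31181459] [-0.22571738 -0.42867937  0.00435359]
133 259 269 | 136 259 268 | 139 259 268 | 142 259 268 | 145 259 268 | 148 259 261 | 163 264 276 | 169 272 272 | (np.float64(266.2974548690663), np.float64(143.9448349249872)) (np.float64(265.9801131232074), np.float64(155.39618654851023)) (np.float64(266.21563619466866), np.float64(163.53378155546793))
```

View pics/s8.png

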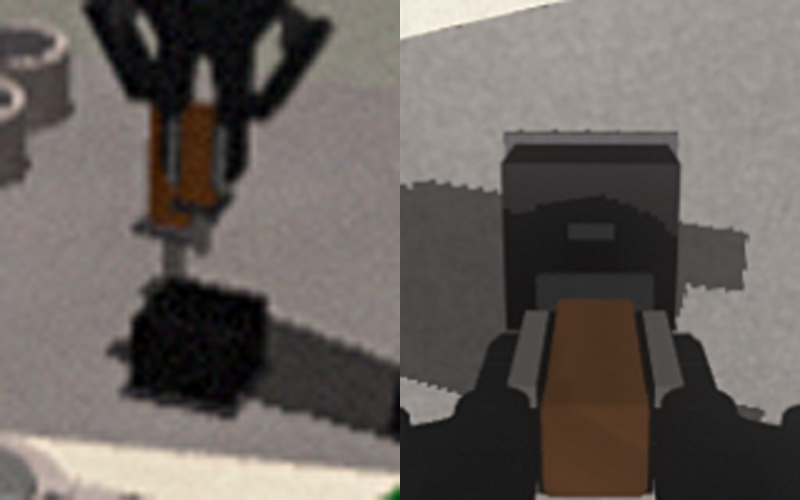

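The stylus is upright above the stand, with the hole at crop (590,230) in line with the handle (595). Lowering.

>>> send_rows(
  steps=[
    {"x": 0,"y": 0,"z": 0.05,"ax": 0,"ay": 0,"az": 0,"jaw": -1},
    {"x": 0,"y": 0,"z": 0.1,"ax": 0,"ay": 0,"az": 0,"jaw": -1},
    {"x": 0,"y": 0,"z": 0.14,"ax": 0,"ay": 0,"az": 0,"jaw": -1},
    {"x": 0,"y": 0,"z": 0.17,"ax": 0,"ay": 0,"az": 0,"jaw": -1},
    {"x": 0,"y": 0,"z": 0.19,"ax": 0,"ay": 0,"az": 0,"jaw": -1},
  ],
)

```text
time_s: 26.15
tcp_pos: [500.3, -313.3, 80.1]
orientation: [-0.001, 0.76, 0.65, -0.0]
ft_force: [0.2, -0.9, -0.5]
finger_gap: 17.1
```

>>> send_rows(
  steps=[
    {"x": 0,"y": 0,"z": 0.02,"ax": 0,"ay": 0,"az": 0,"jaw": -1},
    {"x": 0,"y": 0,"z": 0.04,"ax": 0,"ay": 0,"az": 0,"jaw": -1},
    {"x": 0,"y": 0,"z": 0.06,"ax": 0,"ay": 0,"az": 0,"jaw": -1},
    {"x": 0,"y": 0,"z": 0.075,"ax": 0,"ay": 0,"az": 0,"jaw": -1},
    {"x": 0,"y": 0,"z": 0.085,"ax": 0,"ay": 0,"az": 0,"jaw": -1},
  ],
)

```text
time_s: 26.65
tcp_pos: [500.7, -313.5, 63.8]
orientation: [-0.0, 0.76, 0.65, -0.0]
ft_force: [-0.8, -0.2, 0.5]
finger_gap: 17.4
```

>>> send_rows(
  steps=[
    {"x": 0,"y": 0,"z": 0.01,"ax": 0,"ay": 0,"az": 0,"jaw": -1},
    {"x": 0,"y": 0,"z": 0.02,"ax": 0,"ay": 0,"az": 0,"jaw": -1},
    {"x": 0,"y": 0,"z": 0.025,"ax": 0,"ay": 0,"az": 0,"jaw": -1},
    {"x": 0,"y": 0,"z": 0.025,"ax": 0,"ay": 0,"az": 0,"jaw": -1},
  ],
)

```text
time_s: 27.05
tcp_pos: [500.6, -313.5, 59.0]
orientation: [-0.0, 0.76, 0.65, -0.0]
ft_force: [-0.6, 0.9, -0.3]
finger_gap: 17.5
```

>>> send_rows(
  steps=[
    {"x": 0,"y": 0,"z": 0.004,"ax": 0,"ay": 0,"az": 0,"jaw": -1},
    {"x": 0,"y": 0,"z": 0.008,"ax": 0,"ay": 0,"az": 0,"jaw": -1},
    {"x": 0,"y": 0,"z": 0.008,"ax": 0,"ay": 0,"az": 0,"jaw": -1},
  ],
)

```text
time_s: 27.35
tcp_pos: [500.9, -313.7, 58.5]
orientation: [0.0, 0.76, 0.65, -0.0]
ft_force: [-2.3, 0.4, 4.8]
finger_gap: 17.9
```

>>> send_rows(
  steps=[
    {"x": 0,"y": 0,"z": 0,"ax": 0,"ay": 0,"az": 0,"jaw": -0.4},
    {"x": 0,"y": 0,"z": 0,"ax": 0,"ay": 0,"az": 0,"jaw": 0.2},
    {"x": 0,"y": 0,"z": 0,"ax": 0,"ay": 0,"az": 0,"jaw": 1},
    {"x": 0,"y": 0,"z": 0,"ax": 0,"ay": 0,"az": 0,"jaw": 1},
    {"x": 0,"y": 0,"z": 0,"ax": 0,"ay": 0,"az": 0,"jaw": 1},
  ],
)

```text
time_s: 27.85
tcp_pos: [500.7, -313.5, 57.4]
orientation: [-0.0, 0.76, 0.65, -0.0]
ft_force: [-0.2, -0.3, 0.9]
finger_gap: 81.9
```

>>> send_rows(
  steps=[
    {"x": 0,"y": 0,"z": 0,"ax": 0,"ay": 0,"az": 0,"jaw": 1},
    {"x": 0,"y": 0,"z": 0,"ax": 0,"ay": 0,"az": 0,"jaw": 1},
    {"x": 0,"y": 0,"z": 0,"ax": 0,"ay": 0,"az": 0,"jaw": 1},
  ],
)

```text
time_s: 28.15
tcp_pos: [500.7, -313.6, 57.5]
orientation: [0.0, 0.76, 0.65, -0.0]
ft_force: [0.7, -0.5, -0.6]
finger_gap: 85.3
```

Released and seated. Retreat straight up and away, then run numeric checks (all 12 picture views are used).

>>> send_rows(
  steps=[
    {"x": 0,"y": 0,"z": -0.05,"ax": 0,"ay": 0,"az": 0,"jaw": 1},
    {"x": 0,"y": 0,"z": -0.2,"ax": 0,"ay": 0,"az": 0,"jaw": 1},
    {"x": 0,"y": 0,"z": -0.4,"ax": 0,"ay": 0,"az": 0,"jaw": 1},
    {"x": 0,"y": 0,"z": -0.6,"ax": 0,"ay": 0,"az": 0,"jaw": 1},
    {"x": 0,"y": 0,"z": -0.8,"ax": 0,"ay": 0,"az": 0,"jaw": 1},
  ],
)

```text
time_s: 28.65
tcp_pos: [500.7, -313.3, 220.0]
orientation: [0.0, 0.76, 0.65, 0.0]
ft_force: [0.8, -0.2, -0.7]
finger_gap: 85.3
```

>>> send_rows(
  steps=[
    {"x": -0.15,"y": -0.15,"z": 0,"ax": 0,"ay": 0,"az": 0,"jaw": 1},
    {"x": -0.3,"y": -0.3,"z": 0,"ax": 0,"ay": 0,"az": 0,"jaw": 1},
    {"x": -0.45,"y": -0.45,"z": 0,"ax": 0,"ay": 0,"az": 0,"jaw": 1},
    {"x": -0.6,"y": -0.6,"z": 0,"ax": 0,"ay": 0,"az": 0,"jaw": 1},
    {"x": -0.75,"y": -0.75,"z": 0,"ax": 0,"ay": 0,"az": 0,"jaw": 1},
  ],
)

```text
time_s: 29.15
tcp_pos: [327.9, -439.2, 218.6]
orientation: [0.001, 0.76, 0.65, -0.0]
ft_force: [0.3, -0.9, -1.0]
finger_gap: 85.5
```

>>> send_rows(
  steps=[
    {"x": -0.1,"y": -0.1,"z": 0,"ax": 0,"ay": 0,"az": 0,"jaw": 1},
    {"x": -0.1,"y": -0.1,"z": 0,"ax": 0,"ay": 0,"az": 0,"jaw": 1},
    {"x": -0.1,"y": -0.1,"z": 0,"ax": 0,"ay": 0,"az": 0,"jaw": 1},
  ],
)

```text
time_s: 29.45
tcp_pos: [306.2, -455.3, 218.2]
orientation: [0.0, 0.76, 0.649, 0.0]
ft_force: [0.8, -0.3, 0.3]
finger_gap: 85.4
```

```bash
python3 - <<'E'
from h import *
import pickle
o=manip.get_obs();print(o["time_s"],o["tcp_pos"])
c0=pickle.load(open("c0.pkl","rb"));c1={n:imaging.read_camera(n) for n in("top","side")}
pickle.dump(c1,open("c9.pkl","wb"))
def wood(c):
    h=cv2.cvtColor(c["image"],cv2.COLOR_BGR2HSV);m=((h[...,0]<18)&(h[...,1]>120)).astype(np.uint8)
    n,l,s,ce=cv2.connectedComponentsWithStats(m);return [(s[i].tolist(),ce[i].round(1).tolist()) for i in range(1,n) if s[i,4]>60 and 240<ce[i][0]<440 and 110<ce[i][1]<190]
for n in("top","side"):print(n,"before",wood(c0[n]),"after",wood(c1[n]))
# what changed between start and end
for n in("top","side"):
    d=(cv2.absdiff(cv2.GaussianBlur(c0[n]["image"],(3,3),0),cv2.GaussianBlur(c1[n]["image"],(3,3),0)).max(2)>25).astype(np.uint8)
    k,l,s,ce=cv2.connectedComponentsWithStats(d);print(n,[(s[i].tolist()) for i in range(1,k) if s[i,4]>4])
hl=[((-45,-38),(-45,-22)),((-45,-8),(-45,8)),((-46,25),(-43,41)),((-35,55),(-22,65)),((-7,70),(9,70)),((24,64),(36,53))]
for i,(h,f) in enumerate(hl):
    r=[]
    for up in(0,5):
        a=proj(c0["side"],(*fx(*h),78.3));b=proj(c0["side"],(*fx(*f),78.3+up));r.append((np.add(a,b)/2).round(1))
    out=[]
    for c in(c0,c1):
        g=cv2.cvtColor(c["side"]["image"],cv2.COLOR_BGR2GRAY).astype(float)
        u,v=np.round(r[0]).astype(int);w=g[v-7:v+8,u-6:u+7];t=np.clip(95-w,0,None)
        yy,xx=np.mgrid[v-7:v+8,u-6:u+7];out.append(((t*yy).sum()/t.sum()).round(2))
        out.append(w.mean().round(1))
    print("tab",i+1,"pred flat",r[0],"raised",r[1],"dark row,mean before/after",out)
E
```

```text
29.45 [ 306.17014844 -455.32730984  218.24911853]
top before [([401, 150, 22, 17, 257], [411.5, 158.0]), ([361, 170, 14, 11, 119], [367.9, 175.1])] after [([401, 150, 22, 17, 257], [411.5, 158.0]), ([362, 169, 14, 12, 121], [368.4, 174.7])]
side before [([418, 66, 31, 77, 830], [432.9, 116.2]), ([259, 130, 11, 34, 246], [264.0, 145.9])] after [([259, 130, 11, 34, 248], [264.0, 145.9])]
top [[218, 135, 2, 3, 5], [219, 136, 31, 14, 115], [251, 138, 4, 7, 8], [233, 142, 3, 6, 13], [215, 144, 4, 6, 8], [232, 149, 8, 8, 30], [251, 151, 3, 4, 10], [255, 151, 3, 3, 5], [221, 153, 8, 4, 14], [237, 153, 10, 13, 54], [230, 155, 7, 12, 39], [247, 158, 4, 4, 11], [263, 164, 4, 4, 7], [367, 171, 1, 6, 6], [310, 220, 202, 164, 12135], [484, 287, 4, 5, 10], [293, 356, 14, 8, 35], [270, 359, 21, 11, 86], [501, 368, 11, 16, 98]]
side [[312, 0, 72, 107, 4393], [439, 0, 32, 141, 1667], [489, 0, 23, 153, 1561], [467, 72, 15, 12, 105], [309, 141, 109, 74, 2583], [461, 153, 12, 12, 33], [475, 155, 14, 10, 55], [222, 184, 8, 4, 15], [205, 189, 11, 12, 34], [222, 190, 10, 5, 26], [206, 196, 31, 13, 110], [2
[... 340 characters left out ...]
np.float64(201.43), np.float64(107.0), np.float64(202.6), np.float64(112.0)]
tab 3 pred flat [232.2 206.4] raised [232.2 205.6] dark row,mean before/after [np.float64(206.61), np.float64(100.9), np.float64(208.17), np.float64(106.7)]
tab 4 pred flat [222.3 210.4] raised [222.3 209.6] dark row,mean before/after [np.float64(209.9), np.float64(86.3), np.float64(212.61), np.float64(98.6)]
tab 5 pred flat [210.4 210. ] raised [210.3 209.2] dark row,mean before/after [np.float64(209.81), np.float64(92.4), np.float64(212.46), np.float64(102.0)]
tab 6 pred flat [202.6 205.5] raised [202.5 204.7] dark row,mean before/after [np.float64(207.57), np.float64(126.8), np.float64(209.34), np.float64(132.8)]
```

```bash
python3 -c "
from plant import manip
print(manip.job_done())"
```

```text
the job is handed in; nothing more can be done
None
```

The job is handed in at 29.5 s of the 72 s allowed, and I believe every step was met. No joint angles could be read, so that rests on forces and pictures.

- **Stylus pick-up:** I took the small stylus from the farther stand.
- **Cover:** I pressed its pad until the force rose to about 12 N, which showed it had reached its stop.
- **Stroke:** I drew the tip along the whole seam, from the landing to about 158°, at about 2 cm/s. The force readings taken during the stroke, about every half second, were 6–11.5 N down.
- **Return:** I stood the stylus back in its stand, let go and moved the arm away.

**Final checks**
- **Tabs:** in the side view all six dark tab patches sit about 1–3 pixels lower than at the start, in line with folding flat. At this scale that is only rough proof; a full fold should move them about 1 pixel. The clearer evidence is the force rising on the slope and dropping past the tab, which I saw on tabs 1, 2, 3, 5 and 6. On tab 4 the rise was weaker.
- **Cover:** it looked flat in the later pictures, and the force on the pad agreed.
- **Stylus:** its handle is back within 0.6 pixel of where it stood at the start in both the top and side views.
- **Other things:** comparing the start and end pictures shows no change at the jar, bowl, tweezers or the larger stylus.

**Disagreements and difficulties**
- The top and wrist cameras differed by about 3 mm in y for the fixture and the stylus; I used the wrist camera.
- During the stroke the arm lagged up to about 2 mm along the path and ran about 1.5 mm inside it, which I partly corrected.

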